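Dry a batch of collars in the tipping drum

ROBOT

A 6-joint arm with a two-finger parallel gripper is mounted at the origin on a cart in front of the work surface, level with it; the furniture and walls round the work are solid. World frame = base frame: x ahead of the robot, y to its left, z up, the work surface at z = 0. Lengths are in m, angles in rad, forces in N, time in s.
With the tool pointing down it reaches from about 0.425 to 0.95 m from the base axis. Payload 3.5 kg.
Tool frame: the origin (TCP) lies midway between the tips of the shut fingers; the grasp point (between the pads) lies 19 mm behind it; z points along the fingers, x is the direction in which the jaws open and shut, and the axes are right-handed (so a half turn about z gives the same grasp; the last joint's range is limited). The gripper opens to 85 mm and grips with 20 to 120 N. Pads are 22 mm wide; open, the fingers measure 114 mm over their backs; the gripper's body (76 mm by 85 mm) begins 54 mm behind the grasp point. The pads swing forward as they close: fully open they stand 13 mm farther back than shut.
Start: joints at [0.996, 0.286, 1.577, -0, 1.279, -0.15], TCP at [0.278, 0.615, 0.231] pointing down, gripper open.
Joint ranges: [-2.77, 2.77], [-0.9, 2.22], [0.21, 2.48], [-1.53, 4.67], [0.24, 2.81], [-2.84, 2.84]. Speed limits (rad/s): [2.79, 2.79, 3.14, 3.14, 3.14, 3.14].

INTERFACE

Orientations are given as a unit quaternion [x, y, z, w].
In Python, from plant import readout, optics, ctrl gives the robot as it stands. The module is installed in compiled form; this text tells all that it offers.
- The arm moves only by the shell command python3 -m crank 'ROWS' [OPENING] [FORCE]. ROWS is text: rows parted by semicolons, each of 6 numbers parted by spaces: the shift along the tool's x, y, z in mm, then the turn, a rotation vector about the tool's x, y, z in rad. In form: dx dy dz ax ay az; .... A call has 1 to 5 rows; each row shifts and turns the commanded pose from where the row before left it, along the tool's axes as they then stand; what a row does not reach is not made up. A row lasts 1/8 s, in which the tool goes at most 62.5 mm and 10.7 degrees, less where a joint would pass 70% of its speed; a pose out of reach is approached as far as the arm can. A call is refused whole if a number of a shift passes 62.5 or a number of a turn 0.188, either way. A call with a gripper value outside its range is refused whole. OPENING is the opening, from -1 (shut) to 1 (fully open), set as the call begins (- or left out, the last holds). The fingers move at their own pace and stop on an object; FORCE is the grip in N (left out, the last holds). Time passes only in rows, so rows that do not move let the fingers close. It gives the time, the measured TCP pose, the force and the opening at its end, in the units of the state.
- readout.get_state(): the state, without advancing time (a new reading comes with each control period).
- optics.read_camera(name): name is "scene" or "top"; returns the picture (420x560x3 uint8, red, green, blue); there is no depth.
- optics.calibration(name): a dict with "mtx" (3x3 intrinsics, pixels), "dist_coeffs" ([k1, k2, p1, p2, k3] as OpenCV has them; the pictures are not rectified), "rvec" (rotation vector, rad) and "tvec" (3), from world to camera coordinates, as OpenCV has them. Camera axes: x right, y down, z forward; pixel columns grow to the right and rows downward; lengths in m; the calibration is good to about 2 mm. A picture is of the moment at which its call begins. calibration takes no time and is no camera call.
- ctrl.sign_off(): hands the job in, once; it reports no verdict.
Trained networks look in the newest picture that a camera, given by its name, has taken for a name from the list of things; names that differ only in an ending like _2 or _b are one class to them, and where a whole thing is asked for, a point or a joint stands for the part that bears it (a point fixed in the world has none). Each returns a list of dicts, best first, with "p" (0 to 1); they miss things now and then, are a little off and sometimes report something else, mostly with a low value. They report only what shows in the picture. A call takes as long as a camera call. They do not tell look-alikes from the thing itself.
- optics.recognise(camera, thing): "xy" ([column, row] as shares, 0 to 1, of the picture: columns of its width, rows of its height, amid what is visible of it).
The state is a dict: "time": time; "qpos": joint angles; "dq": joint speeds; "joint_efforts": joint torques, N m; "eef_pos": TCP position; "tcp_rot": TCP orientation; "contact_force": force on the tool from outside, world axes, zero at the start; "wrist_torque": the same for the moment, N m; "opening": opening from 0.0 (shut) to 1.0 (fully open).
Only numpy, scipy, OpenCV 4.12 (cv2) and the standard library are available. Lean on these libraries where they do the work, as an engineer would, in place of code of your own. Each camera call takes 0.05 s, during which the arm holds its last target.

TASK

Dry the batch of zinc collars: press the fan key and then the heater key (left and middle on the key box) fully down, then turn the drum's port up if it is not and put every collar lying on the bench board into the drum. Then turn the drum by its crank until the port faces down and all the collars have dropped into the catch pan, turn the port straight up again, and last press the off key (right). Press one key at a time, and leave the wooden plug and the loupe where they are; at the end all the collars lie in the pan (put any strays in).

Things in the scene. Friction and masses are not known exactly. Their poses are not given: they have to be found in the camera images.
- collar0_c (a point): zinc collar (round cap with a sunken top), 28 mm diameter, 9 mm high, about 20 g, lying flat at the start on the board in front of the key box; this point is its centre, half-way up; None if this collar is absent in this run
- collar1_c (a point): zinc collar (round cap with a sunken top), 28 mm diameter, 9 mm high, about 20 g, lying flat at the start on the board in front of the key box; this point is its centre, half-way up; None if this collar is absent in this run
- collar2_c (a point): zinc collar (round cap with a sunken top), 28 mm diameter, 9 mm high, about 20 g, lying flat at the start on the board in front of the key box; this point is its centre, half-way up; None if this collar is absent in this run
- collar3_c (a point): zinc collar (round cap with a sunken top), 28 mm diameter, 9 mm high, about 20 g, lying flat at the start on the board in front of the key box; this point is its centre, half-way up; None if this collar is absent in this run
- cradle: fixed dryer cradle: two grey bearing posts with the drum between them over an aluminium catch pan. Origin on the board straight below the middle of the drum's axis; its x points away from the robot, y to the left along the drum's axis, z up (it may be yawed a little). The pan spans x -125 to +80 mm and y -58 to +58 mm, floor 4 mm thick, walls 22 mm high (30 mm at the far end); in front of x = -70 mm it is open from above. Posts: y 60 to 70 mm either side, 152 mm high
- drum (a joint): turn of the drum about its horizontal axis (y of the cradle, 150 mm above the board), rad: 0 = port straight up, grows as the crank grip goes from the far side over the top to the robot's side (the port tips towards the robot), 3.14 = port straight down; end stops at -0.6 and 3.45. It stays where it is left (friction about 0.1 N m), starts anywhere from -0.5 to 0.8
- drum_port (a point): centre of the port, the one open side of the six-sided steel drum: opening 56 mm (round the drum) by 90 mm (along the axis), 50 mm from the axis; its z points out of the port. The drum is 100 mm across its flats (115 mm across corners), 96 mm long, wall 3 mm, hollow
- drum_center (a point): centre of the drum, on its axis; turns with the drum, z towards the port, y along the axis
- crank_grip (a point): centre of the crank's round wooden grip, 13 mm diameter and 50 mm long, lying along the drum's axis at the drum's right-hand end (110 mm to the right of its centre), on a crank radius of 45 mm; it spins freely on its pin. At drum angle 0 it stands straight behind the axis (150 mm above the board, like the axis), at 1.57 straight above it, at 3.14 straight in front of it (robot's side)
- key_fan_top (a point): top centre of the fan key: the left one of three equal round spring keys (24 mm diameter, in a row 43 mm apart) on the grey key box at the right; pressed straight down; free travel 6 mm, 4 N fully down
- key_heat_top (a point): top centre of the heater key, the middle one of the three
- key_off_top (a point): top centre of the off key, the right one of the three
- key_fan (a joint): how far the fan key is down, m (0 up, 0.006 fully down; springs back)
- key_heat (a joint): the same for the heater key
- key_off (a joint): the same for the off key
- keybox: (its keys' tops stand about 20 mm higher) fixed grey key box 60 x 140 mm, 50 mm high, origin under its centre, x away from the robot, y to the left along the row of keys
- pan_front (a point): middle of the open front part of the catch pan, on its floor, clear of the drum from above (the drum's near edge is 37 mm behind this point)
- wood_plug_c (a point): bystander: wooden plug, 28 mm diameter, 10 mm high; its centre
- loupe_c (a point): bystander: white loupe, 31 mm diameter, 19 mm high; its centre
- tweezers_board: bystander: tweezers 130 x 15 x 8 mm lying between the collars and the cradle
There are look-alikes about, which are no part of the job. What is shaped like the part that bears collar1_c but orange or pink is not meant.

How it is judged:
By the outcome, as a careful person would: the job done as asked, in the order asked, and still so for the second after the job is handed in, with the robot touching nothing.
Of collar0, collar1, collar2, collar3 only 2 to 4 are there at a start; the rules pass over those that are not, and their reading is None.
At some moment in a run one of collar0, collar1, collar2, collar3 may be knocked a few centimetres aside while the robot is not near it.
Once in a run the grip may slacken for a moment while it holds something.
It also fails if it takes over 208 s, if anything falls off the work surface, if the arm or the gripper's body presses on something with over 40 N, if the wrist force passes 120 N, or if a joint passes its speed limit or range.

## Working session

There is one attempt and no reset: what is moved stays moved. The work goes in short steps, Python scripts to look and compute and a shell command to move; the robot and the scene stay as the last step left them, time stands still between calls to the robot, and variables do not carry over. Pictures are saved under pics/ and viewed, and the job is handed in when it is done.

```bash
mkdir -p pics; ls; cat > h.py <<'E'
import numpy as np, cv2
from plant import readout, optics, ctrl
from scipy.spatial.transform import Rotation as R
def cal(n):
    c=optics.calibration(n); return [np.array(c[k],float) for k in("mtx","dist_coeffs","rvec","tvec")]
def px2w(n,u,v,z):
    K,d,r,t=cal(n); p=cv2.undistortPoints(np.array([[[u,v]]],float),K,d)[0,0]
    Rm=cv2.Rodrigues(r)[0]; ray=Rm.T@np.array([p[0],p[1],1]); o=-Rm.T@t.ravel()
    return o+ray*(z-o[2])/ray[2]
def w2px(n,P):
    K,d,r,t=cal(n); return cv2.projectPoints(np.array(P,float).reshape(-1,1,3),r,t,K,d)[0].reshape(-1,2)
def rec(n,th,k=4):
    return [(round(x["p"],2),round(x["xy"][0]*560,1),round(x["xy"][1]*420,1)) for x in optics.recognise(n,th)[:k]]
def shot(n,f,crop=None,s=1):
    im=optics.read_camera(n)[:,:,::-1]
    if crop: im=im[crop[1]:crop[3],crop[0]:crop[2]]
    im=cv2.resize(im,None,fx=s,fy=s,interpolation=cv2.INTER_CUBIC); cv2.imwrite("pics/"+f,im)
def tri(ua,ub):
    # scene px, top px -> 3D
    A=[];b=[]
    for n,(u,v) in(("scene",ua),("top",ub)):
        K,d,r,t=cal(n);p=cv2.undistortPoints(np.array([[[u,v]]],float),K,d)[0,0]
        M=np.c_[cv2.Rodrigues(r)[0],t.ravel()]
        A+= [p[0]*M[2]-M[0],p[1]*M[2]-M[1]]
    A=np.array(A); x,res,_,_=np.linalg.lstsq(A[:,:3],-A[:,3],rcond=None); return x,res
def st():
    s=readout.get_state(); return s
def delta(target, Rt=None):
    """shift in tool axes mm to reach TCP target world"""
    s=st(); Rm=R.from_quat(s["tcp_rot"]); return np.round(1000*Rm.inv().apply(np.array(target)-s["eef_pos"]),1)
E
python3 - <<'E'
from h import *
shot("scene","s0.png",s=1.4); shot("top","t0.png",s=1.4)
s=st();print({k:np.round(v,3) for k,v in s.items()})
for n in("scene","top"):
    K,d,r,t=cal(n);Rm=cv2.Rodrigues(r)[0];print(n,(-Rm.T@t.ravel()).round(3),Rm[2].round(2),K[0,0])
E
```

```text
pics
{'time': np.float64(0.1), 'qpos': array([ 0.996,  0.287,  1.578, -0.   ,  1.279, -0.15 ]), 'dq': array([-0.001, -0.001, -0.003,  0.001, -0.001, -0.001]), 'joint_efforts': array([ 2.000e-03, -4.073e+01, -2.937e+01, -0.000e+00,  3.000e-03,
        0.000e+00]), 'eef_pos': array([0.278, 0.615, 0.23 ]), 'tcp_rot': array([ 0.84 ,  0.542, -0.001,  0.   ]), 'contact_force': array([-0.206,  0.3  , -0.797]), 'wrist_torque': array([ 0.006, -0.074, -0.001]), 'opening': np.float64(1.001)}
scene [ 0.246 -0.606  0.747] [ 0.3   0.65 -0.7 ] 496.20452130568725
top [ 0.439 -0.05   0.986] [ 0.09 -0.02 -1.  ] 429.13329108398614
```

View pics/s0.png

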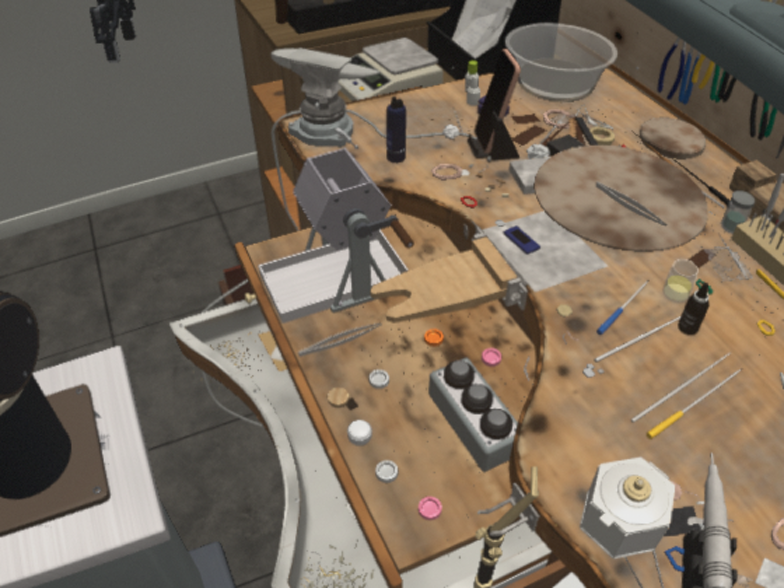

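View pics/t0.png

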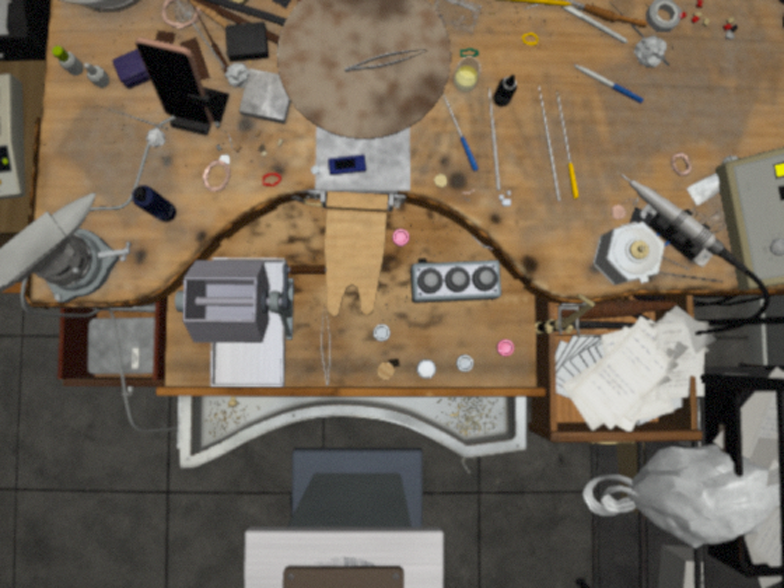

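```bash
python3 - <<'E'
from h import *
shot("scene","s1.png",(160,90,400,390),2); shot("top","t1.png",(110,160,400,290),2.7)
for th in ["collar0_c","wood_plug_c","loupe_c","key_fan_top","key_heat_top","key_off_top","crank_grip","drum_port","drum_center","pan_front","cradle","keybox","tweezers_board"]:
    k=8 if th=="collar0_c" else 2
    print(th,rec("scene",th,k),rec("top",th,k))
E
```

```text
collar0_c [(0.64, 269.8, 270.8)] []
wood_plug_c [(0.57, 241.7, 284.8)] []
loupe_c [(0.75, 255.7, 311.2)] [(0.58, 305.4, 265.2)]
key_fan_top [] [(0.6, 171.8, 222.2), (0.48, 307.4, 201.7)]
key_heat_top [(0.63, 341.1, 283.9), (0.22, 353.9, 298.9)] [(0.61, 323.0, 200.4)]
key_off_top [(0.52, 355.2, 298.6), (0.47, 330.7, 264.1)] [(0.49, 347.0, 196.8)]
crank_grip [(0.47, 288.3, 164.5)] [(0.53, 217.1, 190.0)]
drum_port [(0.96, 241.9, 146.1)] [(0.85, 166.3, 212.1)]
drum_center [(0.68, 242.3, 140.7)] [(0.63, 162.6, 213.1)]
pan_front [(0.74, 239.0, 178.4)] [(0.94, 174.0, 225.7)]
cradle [(0.73, 240.0, 177.0), (0.57, 241.8, 143.7)] [(0.94, 173.4, 220.6)]
keybox [(0.78, 338.5, 291.3)] [(0.95, 321.0, 200.0)]
tweezers_board [(0.78, 243.1, 240.6), (0.41, 255.9, 312.2)] [(0.6, 232.3, 269.9)]
```

```bash
python3 - <<'E'
from h import *
print(optics.calibration("top"))
E
```

```text
{'mtx': array([[429.13329108,   0.        , 275.5168878 ],
       [  0.        , 429.13329108, 211.63553858],
       [  0.        ,   0.        ,   1.        ]]), 'dist_coeffs': array([-0.05846594,  0.        ,  0.        ,  0.        ,  0.        ]), 'rvec': array([ 2.18648954, -2.17971147,  0.11701557]), 'tvec': array([-0.06802422,  0.52554002,  0.94110211])}
```

View pics/s1.png

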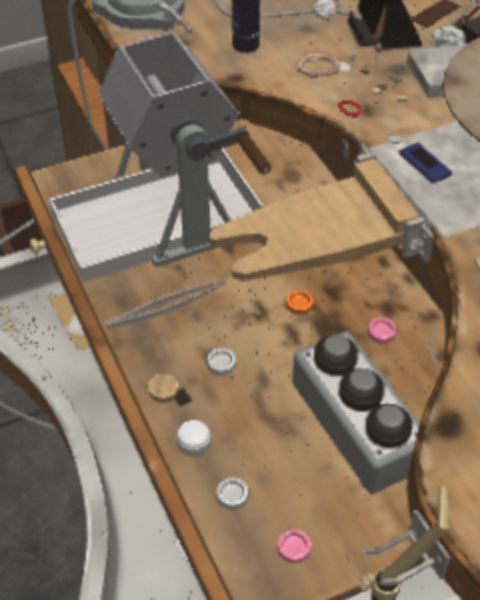

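View pics/t1.png

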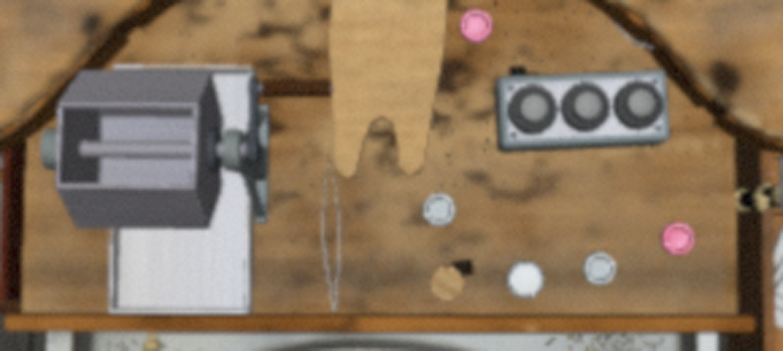

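```bash
python3 - <<'E'
from h import *
c=lambda u,v:(110+u/2.7,160+v/2.7)
s=lambda u,v:(160+u/2,90+v/2)
for nm,p,z in [("panFL",c(109,312),.022),("panFR",c(250,312),.022),("panBR",c(253,66),.03),("colA",c(439,209),.0045),("colB",c(600,268),.0045),("plug",c(447,283),.005),("loupe",c(526,280),.01),("fan",c(532,109),.07),("heat",c(585,106),.07),("off",c(638,104),.07),("boxc",c(582,110),.05)]:
    print(nm,px2w("top",*p,z).round(4))
for nm,p,z in [("panFL",s(52,205),.022),("panFR",s(80,275),.022),("colA",s(221,361),.0045),("colB",s(232,492),.0045),("loupe",s(194,435),.01),("plug",s(163,387),.005),("fan",s(336,352),.07),("heat",s(362,387),.07),("off",s(389,423),.07)]:
    print(nm,px2w("scene",*p,z).round(4))
for a,b in [((270.5,270.5),(272.6,237.4)),((276,336),(332.2,259.3)),(s(336,352),c(532,109)),(s(389,423),c(638,104))]: print(tri(a,b))
E
```

```text
panFL [0.3819 0.2121 0.022 ]
panFR [0.3825 0.0955 0.022 ]
panBR [0.586  0.0952 0.03  ]
colA [ 0.4684 -0.0602  0.0045]
colB [ 0.4189 -0.1964  0.0045]
plug [ 0.4062 -0.0671  0.005 ]
loupe [ 0.409  -0.1332  0.01  ]
fan [ 0.5462 -0.1334  0.07  ]
heat [ 0.5488 -0.1758  0.07  ]
off [ 0.5506 -0.2184  0.07  ]
boxc [ 0.5479 -0.1761  0.05  ]
panFL [0.3836 0.1987 0.022 ]
panFR [0.3792 0.0858 0.022 ]
colA [ 0.4696 -0.0613  0.0045]
colB [ 0.4205 -0.1959  0.0045]
loupe [ 0.4125 -0.1319  0.01  ]
plug [ 0.4081 -0.0673  0.005 ]
fan [ 0.545  -0.1427  0.07  ]
heat [ 0.5469 -0.1857  0.07  ]
off [ 0.549  -0.2276  0.07  ]
(array([ 0.46914706, -0.06045685,  0.00363278]), array([1.06831677e-06]))
(array([ 0.41952053, -0.19641895,  0.0058336 ]), array([1.04446819e-06]))
(array([ 0.54861092, -0.13485533,  0.05908256]), array([2.90389745e-06]))
(array([ 0.55304156, -0.22091431,  0.05850517]), array([2.36930035e-06]))
```

```bash
cat > ov.py <<'E'
from h import *
import sys
O=np.array([.5065,.1538,0]);yaw=0.0
def model(th):
    L=[]
    for a,b in [((-.125,.058),(-.125,-.058)),((-.125,-.058),(.08,-.058)),((.08,.058),(-.125,.058))]:
        L.append([[*a,.022],[*b,.022]])
    # drum: port normal dir at th: tips toward -x
    for k in range(6):
        a=th+k*np.pi/3
        def cor(ang): return np.array([-np.sin(ang),0,np.cos(ang)])*.0577
        p,q=cor(a-np.pi/6),cor(a+np.pi/6)
        for y in(-.048,.048):
            L.append([p+[0,y,.15],q+[0,y,.15]])
        L.append([p+[0,-.048,.15],p+[0,.048,.15]])
    # grip at th: behind (+x) at 0, above at pi/2
    g=np.array([np.cos(th)*.045,-.11,.15+np.sin(th)*.045])
    L.append([g+[0,-.025,0],g+[0,.025,0]]); L.append([g,[0,-.11,.15]])
    Rz=R.from_euler('z',yaw)
    return [[Rz.apply(np.array(x))+O for x in l] for l in L]
if __name__=="__main__":
    th=float(sys.argv[1]);tag=sys.argv[2]
    for n,cr in(("scene",(160,80,400,320)),("top",(110,160,400,290))):
        im=optics.read_camera(n)[:,:,::-1].copy();s=4
        im=cv2.resize(im[cr[1]:cr[3],cr[0]:cr[2]],None,fx=2.7,fy=2.7,interpolation=cv2.INTER_CUBIC)
        for l in model(th):
            p=(w2px(n,l)-np.array(cr[:2]))*2.7
            cv2.line(im,*[tuple(int(v) for v in x) for x in p],(0,255,0),1)
        K=[(.5465,-.1334,.07),(.5488,-.1758,.07),(.5506,-.2184,.07),(.469,-.0605,.0045),(.4195,-.1964,.0045)]
        for p in (w2px(n,K)-np.array(cr[:2]))*2.7: cv2.circle(im,tuple(int(v) for v in p),4,(0,0,255),1)
        cv2.imwrite(f"pics/ov_{tag}_{n}.png",im)
E
python3 ov.py 0 a
```

```text
(no output)
```

View pics/ov_a_scene.png

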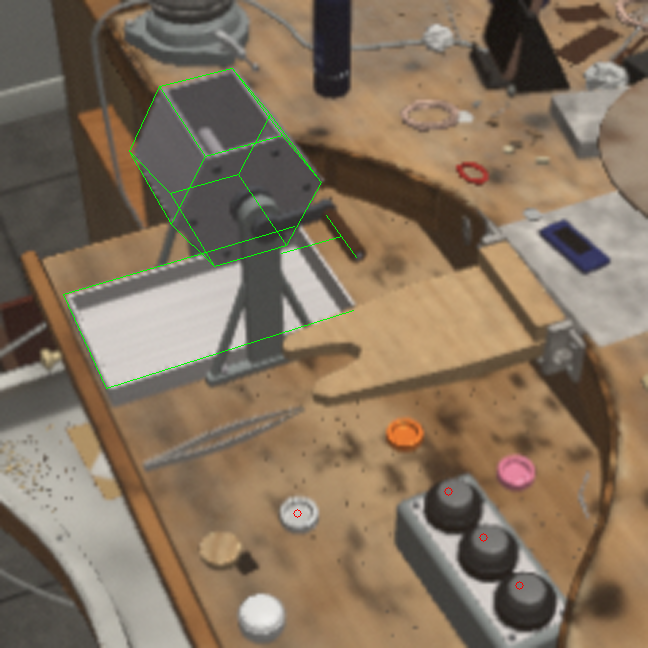

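View pics/ov_a_top.png

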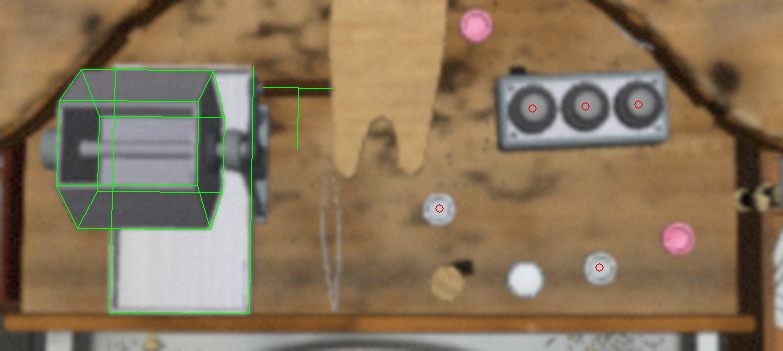

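```bash
python3 -m crank '0 0 -15 0 0 0.187;0 0 -15 0 0 0.187;0 0 -15 0 0 0.187;0 0 -15 0 0 0.187;0 0 -15 0 0 0.187' -1
python3 -m crank '0 0 -5 0 0 0.187;0 0 0 0 0 0.025;0 0 0 0 0 0'; python3 - <<'E'
from h import *
s=st();print(s["time"],s["eef_pos"].round(4),R.from_quat(s["tcp_rot"]).as_matrix().round(3),s["qpos"].round(3),s["opening"])
print(delta([.5465,-.134,.31]))
for a,b in [((290,350),(347,175)),((318,398),(410,173))]:
    print(tri((160+a[0]/2.7,80+a[1]/2.7),(110+b[0]/2.7,160+b[1]/2.7)))
E
```

```text
time: 2.22
eef_pos: [0.2781, 0.615, 0.3068]
tcp_rot: [0.995, 0.102, -0.0, 0.0]
contact_force: [-0.3, -0.1, 0.1]
opening: 0.0
time: 2.6
eef_pos: [0.278, 0.6149, 0.3107]
tcp_rot: [1.0, 0.001, -0.0, 0.0]
contact_force: [-0.1, 0.3, -1.4]
opening: -0.003
2.6 [0.278  0.6149 0.3107] [[ 1.     0.001 -0.   ]
 [ 0.001 -1.    -0.001]
 [-0.     0.001 -1.   ]] [ 0.996  0.24   1.489 -0.     1.413  0.995] -0.0033141958908621864
[267.5 749.2   1.2]
(array([0.49413982, 0.01092717, 0.09173737]), array([1.28426702e-05]))
(array([ 0.4949699 , -0.03727961,  0.08913523]), array([4.0169852e-06]))
```

```bash
for i in 1; do python3 -m crank '18 50 0 0 0 0;18 50 0 0 0 0;18 50 0 0 0 0;18 50 0 0 0 0;18 50 0 0 0 0'; done
python3 -m crank '18 50 0 0 0 0;18 50 0 0 0 0;18 50 0 0 0 0;18 50 0 0 0 0;18 50 0 0 0 0'
python3 -m crank '18 50 0 0 0 0;18 50 0 0 0 0;18 50 0 0 0 0;17 50 0 0 0 0;17 49 0 0 0 0'; python3 - <<'E'
from h import *
print(delta([.5475,-.1345,.090]),st()["qpos"].round(3))
E
```

```text
time: 3.22
eef_pos: [0.3681, 0.3632, 0.3108]
tcp_rot: [1.0, 0.001, -0.0, 0.0]
contact_force: [0.7, 0.3, -0.1]
opening: -0.003
time: 3.85
eef_pos: [0.4577, 0.1132, 0.311]
tcp_rot: [1.0, 0.001, -0.0, -0.0]
contact_force: [0.3, 0.2, 0.2]
opening: 0.001
time: 4.47
eef_pos: [0.5456, -0.136, 0.3108]
tcp_rot: [1.0, 0.0, -0.0, -0.0]
contact_force: [-0.4, 0.5, 0.3]
opening: -0.002
[  2.1  -1.4 220.8] [-0.425 -0.014  1.766  0.     1.391 -0.426]
```

```bash
python3 -m crank '1 -1 55 0 0 0;1 0 55 0 0 0;0 0 55 0 0 0;0 0 50 0 0 0;0 0 0 0 0 0'; python3 - <<'E'
from h import *
print(delta([.5475,-.1345,.062]))
shot("scene","k1.png",(240,180,440,340),4);shot("top","k1t.png",(240,150,400,270),4)
E
```

```text
time: 5.1
eef_pos: [0.5435, -0.1316, 0.0912]
tcp_rot: [1.0, 0.0, -0.005, -0.002]
contact_force: [-0.3, 0.5, -0.2]
opening: -0.001
[ 4.3  3.  29.1]
```

View pics/k1.png

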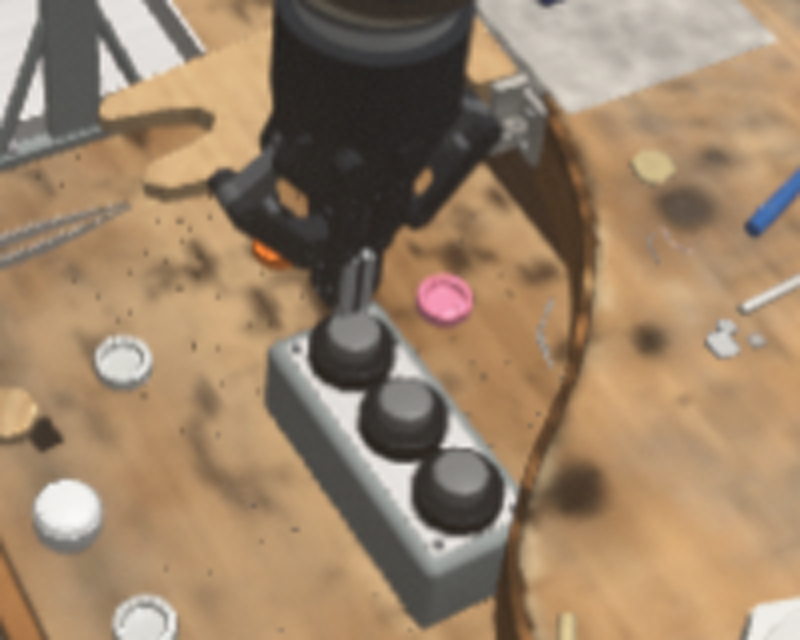

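View pics/k1t.png

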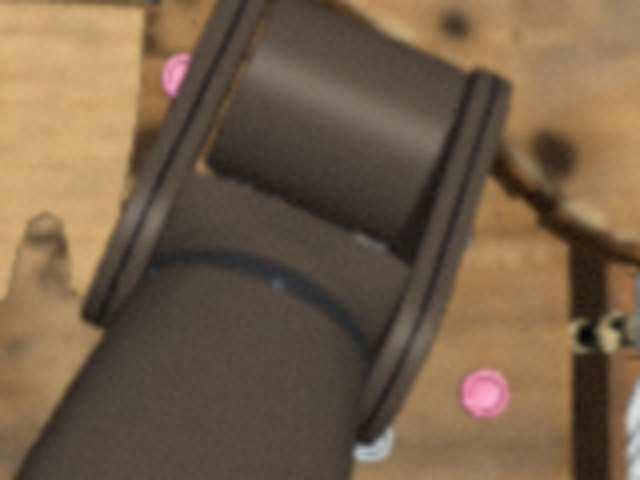

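```bash
python3 -m crank '4 3 10 0 0 0;0 0 8 0 0 0;0 0 3 0 0 0;0 0 3 0 0 0;0 0 0 0 0 0';python3 -m crank '0 0 1.5 0 0 0;0 0 1.5 0 0 0;0 0 0 0 0 0'
```

```text
time: 5.82
eef_pos: [0.5514, -0.1362, 0.0723]
tcp_rot: [1.0, -0.0, -0.0, 0.0]
contact_force: [0.7, 0.5, 0.2]
opening: -0.002
time: 6.2
eef_pos: [0.5516, -0.1363, 0.0696]
tcp_rot: [1.0, -0.0, 0.0, 0.0]
contact_force: [0.3, -0.0, 2.3]
opening: -0.003
```

```bash
python3 -m crank '-2 0 1.5 0 0 0;0 0 1.5 0 0 0;0 0 0 0 0 0';python3 -m crank '0 0 1 0 0 0;0 0 1 0 0 0;0 0 0 0 0 0;0 0 0 0 0 0'
```

```text
time: 6.58
eef_pos: [0.5503, -0.1366, 0.0669]
tcp_rot: [1.0, -0.001, 0.001, 0.0]
contact_force: [2.8, 1.0, 3.4]
opening: -0.001
time: 7.08
eef_pos: [0.5503, -0.1366, 0.066]
tcp_rot: [1.0, -0.0, 0.001, 0.0]
contact_force: [1.5, 1.0, 8.5]
opening: 0.005
```

```bash
python3 -m crank '0 0 1 0 0 0;0 0 0 0 0 0';python3 -m crank '0 0 -15 0 0 0;0 0 -15 0 0 0;0 0 0 0 0 0';python3 - <<'E'
from h import *
shot("scene","k2.png",(290,230,390,330),5)
print(delta([.5512,-.179,.074]))
E
```

```text
time: 7.32
eef_pos: [0.5504, -0.1366, 0.0659]
tcp_rot: [1.0, -0.0, 0.001, 0.0]
contact_force: [-0.8, 1.9, 13.5]
opening: 0.001
time: 7.7
eef_pos: [0.5496, -0.1364, 0.0942]
tcp_rot: [1.0, -0.0, 0.0, 0.0]
contact_force: [0.2, 1.0, 0.9]
opening: -0.002
[ 2.1 42.8 19.4]
```

View pics/k2.png

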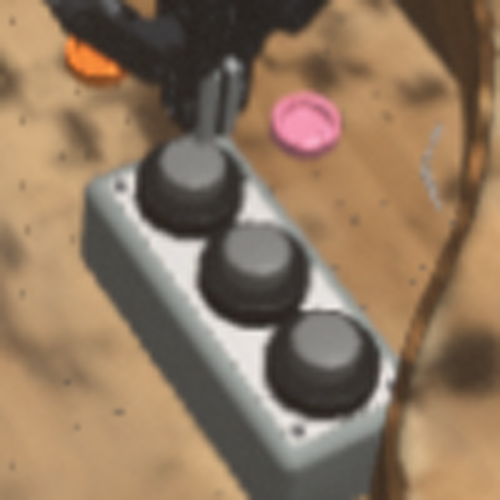

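```bash
python3 -m crank '0 21 0 0 0 0;0 21 0 0 0 0;0 0 10 0 0 0;0 0 8 0 0 0;0 0 0 0 0 0';python3 -m crank '0 0 3 0 0 0;0 0 3 0 0 0;0 0 2 0 0 0;0 0 0 0 0 0;0 0 0 0 0 0'
```

```text
time: 8.38
eef_pos: [0.5483, -0.1775, 0.0736]
tcp_rot: [1.0, -0.0, -0.001, -0.001]
contact_force: [-0.8, 0.3, -0.2]
opening: -0.003
time: 9.0
eef_pos: [0.5496, -0.178, 0.0677]
tcp_rot: [1.0, -0.001, 0.0, -0.0]
contact_force: [-0.1, 1.7, 3.0]
opening: 0.005
```

```bash
python3 -m crank '0 0 1.5 0 0 0;0 0 1.5 0 0 0;0 0 0 0 0 0;0 0 0 0 0 0'; python3 -m crank '0 0 1 0 0 0;0 0 0 0 0 0;0 0 0 0 0 0'
```

```text
time: 9.5
eef_pos: [0.5497, -0.1781, 0.0659]
tcp_rot: [1.0, -0.001, -0.0, -0.0]
contact_force: [-3.3, 3.4, 9.5]
opening: 0.003
time: 9.88
eef_pos: [0.5497, -0.1781, 0.0659]
tcp_rot: [1.0, -0.0, -0.0, -0.0]
contact_force: [-5.3, 5.1, 14.3]
opening: -0.001
```

```bash
python3 -m crank '0 0 -30 0 0 0;0 0 -30 0 0 0;-50 0 0 0 0 0;-50 5 0 0 0 0;-26 10 0 0 0 0' 0.1;python3 - <<'E'
from h import *
shot("scene","c1.png",(200,220,400,390),4)
print(rec("scene","collar0_c",6),rec("top","collar0_c",6))
print(delta([.4195,-.1964,.02]))
E
```

```text
time: 10.5
eef_pos: [0.421, -0.1929, 0.1223]
tcp_rot: [1.0, -0.0, -0.001, 0.0]
contact_force: [0.7, -0.4, -0.9]
opening: 0.546
[] []
[ -3.1   2.7 103. ]
```

View pics/c1.png

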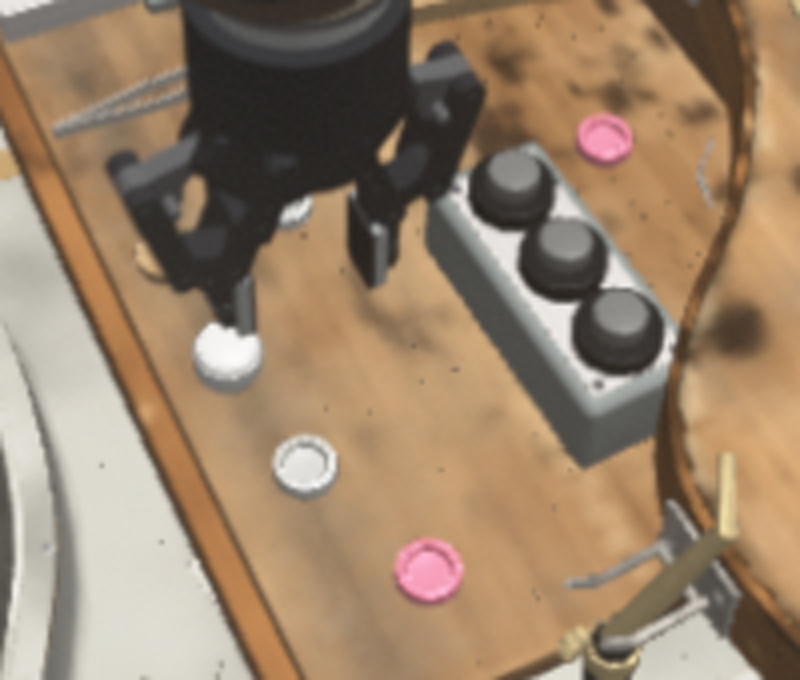

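```bash
python3 -m crank '-2 3 45 0 0 0;0 0 40 0 0 0;0 0 0 0 0 0;0 0 0 0 0 0';python3 - <<'E'
from h import *
shot("scene","c2.png",(230,290,330,370),7)
print(delta([.4195,-.1964,.002]), st()["contact_force"])
E
```

```text
time: 11.15
eef_pos: [0.4227, -0.1967, 0.0394]
tcp_rot: [1.0, -0.0, 0.001, 0.001]
contact_force: [1.3, -0.0, 0.6]
opening: 0.55
[-3.7 -0.7 38. ] [ 0.490411   -1.19813358  0.43373106]
```

View pics/c2.png

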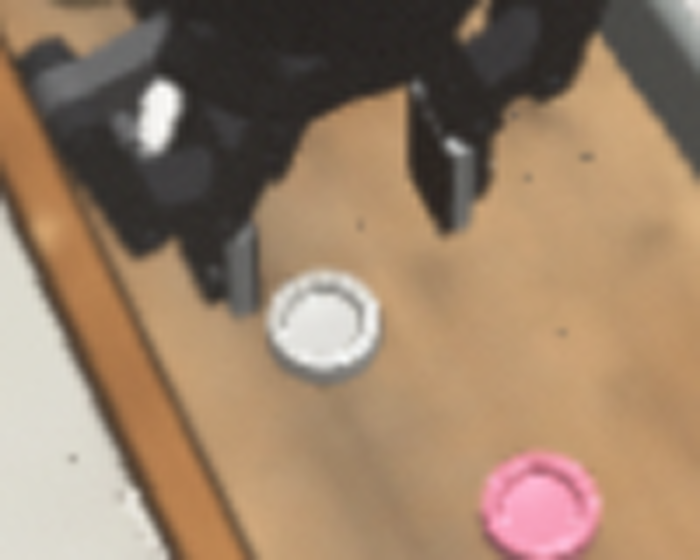

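```bash
python3 -m crank '-3 0 15 0 0 0;0 0 10 0 0 0;0 0 5 0 0 0;0 0 0 0 0 0;0 0 0 0 0 0';python3 - <<'E'
from h import *
shot("scene","c3.png",(230,290,330,370),7)
print(delta([.4195,-.1964,.002]), st()["contact_force"])
E
```

```text
time: 11.82
eef_pos: [0.4185, -0.1963, 0.0085]
tcp_rot: [1.0, -0.001, 0.0, 0.0]
contact_force: [-0.4, -0.8, 0.9]
opening: 0.554
[0.9 0.  6.6] [ 0.23125795  0.43338659 -0.27556814]
```

View pics/c3.png

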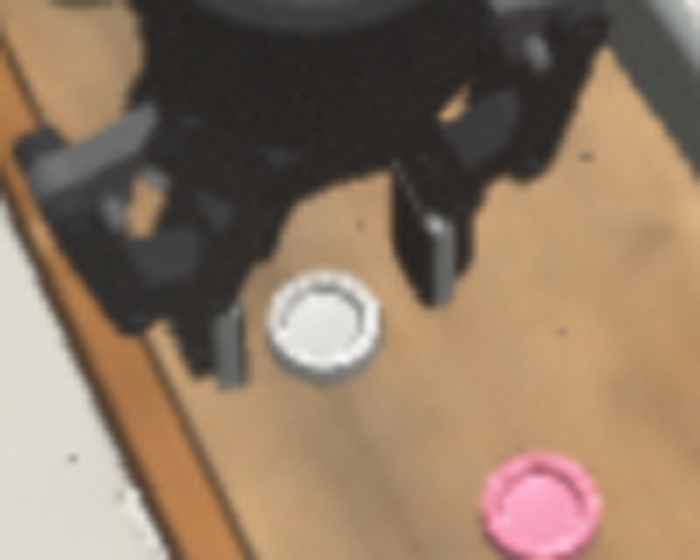

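```bash
python3 -m crank '1 0 4 0 0 0;0 0 3 0 0 0;0 0 0 0 0 0';python3 -m crank '0 0 0 0 0 0;0 0 0 0 0 0;0 0 0 0 0 0;0 0 0 0 0 0' -1 50;python3 -m crank '0 0 -20 0 0 0;0 0 -20 0 0 0;0 0 0 0 0 0';python3 - <<'E'
from h import *
shot("scene","c4.png",(230,280,330,370),7)
E
```

```text
time: 12.25
eef_pos: [0.4191, -0.1959, 0.001]
tcp_rot: [1.0, -0.0, -0.0, -0.0]
contact_force: [0.4, 0.4, 0.4]
opening: 0.552
time: 12.75
eef_pos: [0.4196, -0.1964, 0.0017]
tcp_rot: [1.0, -0.001, 0.0, 0.0]
contact_force: [-0.7, 1.0, 2.1]
opening: 0.28
time: 13.12
eef_pos: [0.4203, -0.1969, 0.0425]
tcp_rot: [1.0, -0.0, 0.001, 0.001]
contact_force: [-0.1, 0.1, 1.1]
opening: 0.283
```

View pics/c4.png

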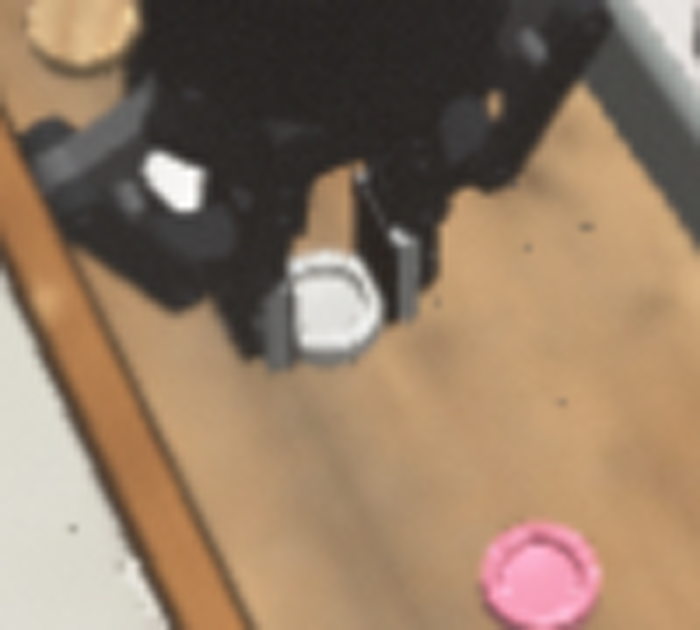

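```bash
python3 -m crank '0 0 -55 0 0 0;0 0 -55 0 0 0;0 0 -55 0 0 0;0 0 -55 0 0 0;0 0 0 0 0 0';python3 -m crank '11 -50 0 0 0 0;11 -50 0 0 0 0;11 -50 0 0 0 0;11 -50 0 0 0 0;11 -50 0 0 0 0'
python3 -m crank '11 -50 0 0 0 0;11 -50 0 0 0 0;0 0 0 0 0 0';python3 - <<'E'
from h import *
print(delta([.500,.1538,.206]),st()["opening"])
E
```

```text
time: 13.8
eef_pos: [0.4213, -0.1976, 0.2658]
tcp_rot: [1.0, -0.001, 0.004, 0.003]
contact_force: [0.5, 0.4, 0.1]
opening: 0.278
time: 14.42
eef_pos: [0.4738, 0.0555, 0.2585]
tcp_rot: [1.0, -0.001, -0.002, -0.0]
contact_force: [-0.5, -1.4, -0.1]
opening: 0.281
time: 14.8
eef_pos: [0.4957, 0.1564, 0.2582]
tcp_rot: [1.0, 0.002, -0.002, 0.0]
contact_force: [-0.5, -0.9, -0.9]
opening: 0.282
[ 4.5  2.6 52.2] 0.28214115707402126
```

```bash
python3 -m crank '4 3 25 0 0 0;0 0 25 0 0 0;0 0 0 0 0 0;0 0 0 0 0 0';python3 - <<'E'
from h import *
print(delta([.500,.1538,.206]),st()["opening"])
shot("scene","d1.png",(190,80,310,190),6)
E
```

```text
time: 15.3
eef_pos: [0.5007, 0.1502, 0.2112]
tcp_rot: [1.0, -0.001, -0.0, 0.0]
contact_force: [0.7, 0.2, 0.1]
opening: 0.286
[-0.7 -3.6  5.2] 0.285790113544923
```

View pics/d1.png

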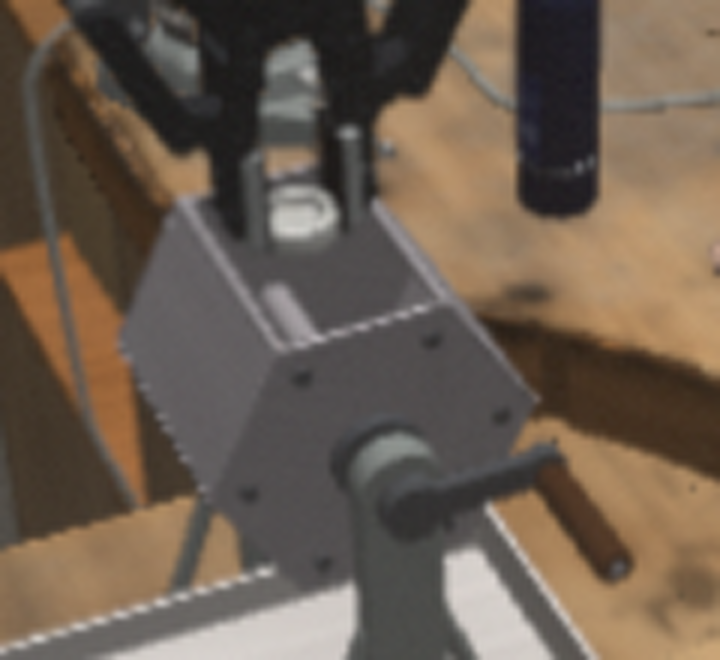

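Collar held over the port (crop ~300,215); release here, a little lower.

```bash
python3 -m crank '-1 0 4 0 0 0;0 0 0 0 0 0';python3 -m crank '0 0 0 0 0 0;0 0 0 0 0 0' 0.0;python3 -m crank '0 0 -40 0 0 0;0 40 -30 0 0 0;0 50 0 0 0 0;0 50 0 0 0 0;-10 40 0 0 0 0' 0.1; python3 - <<'E'
from h import *
shot("scene","d2.png",(170,60,410,310),3);shot("top","d2t.png",(110,160,300,290),4)
print(delta([.469,-.0605,.12]))
E
```

```text
time: 15.6
eef_pos: [0.4997, 0.1508, 0.2076]
tcp_rot: [1.0, -0.0, 0.0, -0.0]
contact_force: [0.1, 0.4, -0.6]
opening: 0.278
time: 15.85
eef_pos: [0.4998, 0.1508, 0.2076]
tcp_rot: [1.0, -0.0, 0.0, -0.0]
contact_force: [-0.9, -0.1, -0.1]
opening: 0.499
time: 16.48
eef_pos: [0.4896, -0.031, 0.2777]
tcp_rot: [1.0, -0.001, 0.0, 0.0]
contact_force: [0.1, -0.0, 0.8]
opening: 0.55
[-19.9  28.3 157.5]
```

View pics/d2.png

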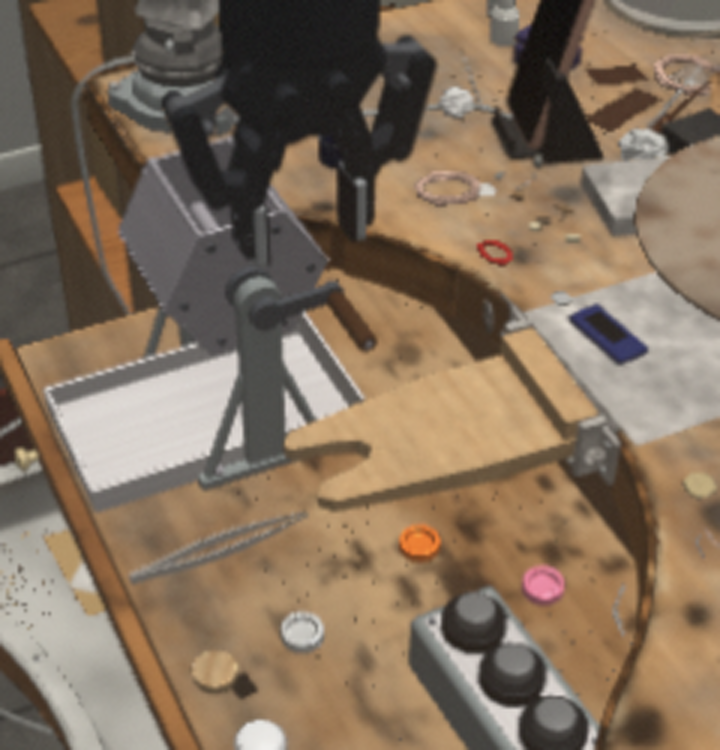

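View pics/d2t.png

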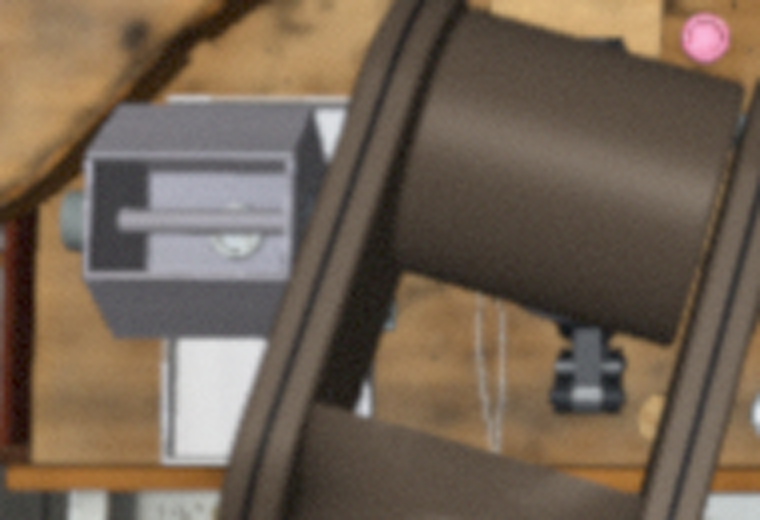

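```bash
python3 -m crank '0 0 0 0 0 0.187;0 0 0 0 0 0.187;0 0 0 0 0 0.187;0 0 0 0 0 0.187;0 0 0 0 0 0.187';python3 -m crank '0 0 0 0 0 0.187;0 0 0 0 0 0.187;0 0 0 0 0 0.187;0 0 0 0 0 0.075;0 0 0 0 0 0'; python3 - <<'E'
from h import *
print(delta([.469,-.0605,.15]),st()["qpos"].round(2)); print(R.from_quat(st()["tcp_rot"]).as_matrix().round(3))
E
```

```text
time: 17.2
eef_pos: [0.4897, -0.0283, 0.2774]
tcp_rot: [0.891, -0.453, 0.0, -0.0]
contact_force: [0.2, 0.5, 0.3]
opening: 0.548
time: 17.82
eef_pos: [0.4896, -0.0285, 0.2774]
tcp_rot: [0.707, -0.707, -0.0, -0.0]
contact_force: [-1.1, -0.8, 0.6]
opening: 0.551
[ 32.   20.7 127.4] [-0.27 -0.17  1.97  0.    1.34  1.3 ]
[[ 0. -1.  0.]
 [-1. -0.  0.]
 [-0. -0. -1.]]
```

```bash
python3 -m crank '16 10 40 0 0 0;16 11 40 0 0 0;0 0 10 0 0 0;0 0 0 0.175 0 0;0 0 0 0.175 0 0';python3 -m crank '0 0 0 0 0 0;0 0 0 0 0 0'; python3 - <<'E'
from h import *
print(delta([.469,-.0605,.06]),st()["qpos"].round(2)); print(R.from_quat(st()["tcp_rot"]).as_matrix().round(3))
E
```

```text
time: 18.45
eef_pos: [0.4704, -0.061, 0.1895]
tcp_rot: [0.696, -0.696, 0.126, -0.126]
contact_force: [-1.0, -0.1, 0.1]
opening: 0.548
time: 18.7
eef_pos: [0.4699, -0.0614, 0.1894]
tcp_rot: [-0.696, 0.696, -0.124, 0.123]
contact_force: [0.4, -0.4, 0.0]
opening: 0.552
[ -1.   45.4 121.2] [-0.42 -0.34  2.3   0.18  0.87  1.05]
[[-0.001 -0.939  0.344]
 [-1.     0.    -0.001]
 [ 0.001 -0.344 -0.939]]
```

```bash
python3 -m crank '-1 13.8 37.6 0 0 0;0 13.8 37.6 0 0 0;0 13.8 37.6 0 0 0;0 0 0 0 0 0;0 0 0 0 0 0'; python3 - <<'E'
from h import *
print(delta([.469,-.0605,.003]),st()["qpos"].round(2)); print(R.from_quat(st()["tcp_rot"]).as_matrix().round(3))
shot("scene","e1.png",(200,180,340,300),5)
E
```

```text
time: 19.32
eef_pos: [0.4704, -0.0608, 0.0692]
tcp_rot: [-0.696, 0.696, -0.124, 0.124]
contact_force: [-0.7, -0.5, 0.4]
opening: 0.553
[-0.3 24.1 61.6] [-0.42 -0.13  2.38  0.26  0.58  0.96]
[[-0.001 -0.939  0.345]
 [-1.     0.    -0.001]
 [ 0.001 -0.345 -0.939]]
```

View pics/e1.png

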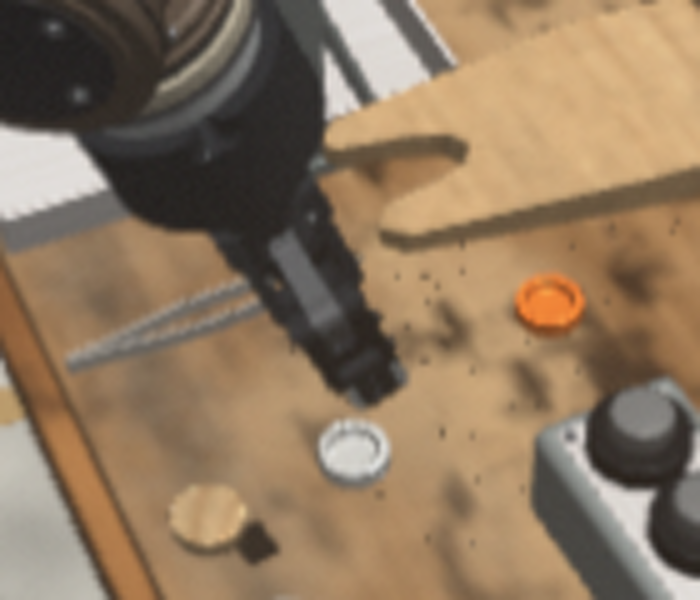

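```bash
python3 -m crank '0 8.5 23 0 0 0;0 7 19 0 0 0;0 3.5 9.5 0 0 0;0 0 0 0 0 0;0 0 0 0 0 0'; python3 - <<'E'
from h import *
print(delta([.469,-.0605,.003]),st()["qpos"].round(2),st()["contact_force"].round(1)); 
shot("scene","e2.png",(220,220,320,300),7)
E
```

```text
time: 20.0
eef_pos: [0.4692, -0.0606, 0.0136]
tcp_rot: [-0.696, 0.696, -0.124, 0.124]
contact_force: [-0.0, 0.3, 0.4]
opening: 0.553
[-0.1  3.8  9.9] [-0.42  0.01  2.39  0.33  0.44  0.87] [-0.   0.3  0.4]
```

View pics/e2.png

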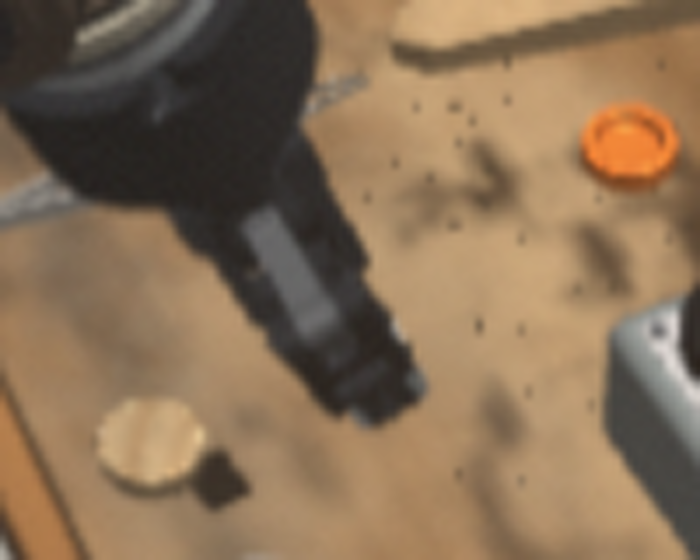

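```bash
python3 -m crank '0 2 5 0 0 0;0 1.5 4 0 0 0;0 0 0 0 0 0;0 0 0 0 0 0';python3 -m crank '0 0 0 0 0 0;0 0 0 0 0 0;0 0 0 0 0 0;0 0 0 0 0 0' -1;python3 -m crank '0 -7 -19 0 0 0;0 -7 -19 0 0 0;0 0 0 0 0 0';python3 - <<'E'
from h import *
shot("scene","e3.png",(220,190,320,290),7)
E
```

```text
time: 20.55
eef_pos: [0.4678, -0.0602, 0.0025]
tcp_rot: [-0.696, 0.697, -0.123, 0.123]
contact_force: [-0.9, 0.1, -0.5]
opening: 0.549
time: 21.05
eef_pos: [0.4681, -0.0603, 0.003]
tcp_rot: [-0.696, 0.697, -0.123, 0.123]
contact_force: [-2.8, 0.2, 5.5]
opening: 0.276
time: 21.42
eef_pos: [0.4693, -0.0607, 0.0446]
tcp_rot: [-0.696, 0.696, -0.125, 0.124]
contact_force: [0.3, 0.7, -0.6]
opening: 0.275
```

View pics/e3.png

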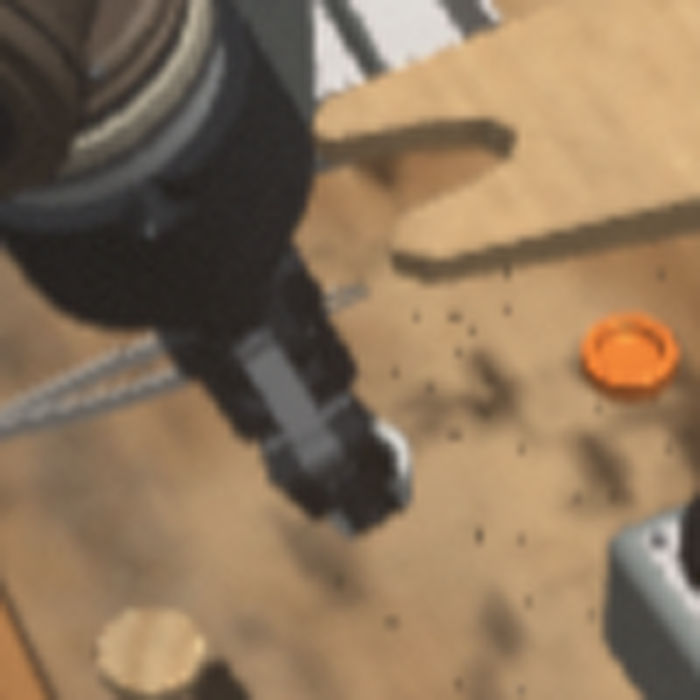

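```bash
python3 -m crank '0 -15 -41 0 0 0;0 -15 -41 0 0 0;0 -15 -41 0 0 0;0 -15 -41 0 0 0;0 -15 -41 0 0 0';python3 -m crank '0 -5 -10 -0.175 0 0;0 0 0 -0.175 0 0;0 0 0 0 0 0';python3 - <<'E'
from h import *
print(delta([.502,.135,.27]),st()["opening"],R.from_quat(st()["tcp_rot"]).as_matrix().round(3))
E
```

```text
time: 22.1
eef_pos: [0.4676, -0.0599, 0.2611]
tcp_rot: [-0.696, 0.697, -0.122, 0.123]
contact_force: [0.8, -0.6, -0.7]
opening: 0.278
time: 22.48
eef_pos: [0.4706, -0.06, 0.2705]
tcp_rot: [0.707, -0.707, -0.002, 0.0]
contact_force: [0.0, -0.6, -0.9]
opening: 0.279
[-195.   -31.4    0.8] 0.27935209351071516 [[ 0.    -1.    -0.003]
 [-1.    -0.     0.002]
 [-0.002  0.003 -1.   ]]
```

```bash
python3 -m crank '-46 -6 0 0 0 0;-46 -6 0 0 0 0;-46 -7 0 0 0 0;-46 -6 0 0 0 0;-46 -6 0 0 0 0';python3 -m crank '0 0 30 0 0 0;0 0 30 0 0 0;0 0 0 0 0 0;0 0 0 0 0 0';python3 - <<'E'
from h import *
print(delta([.502,.172,.207]),st()["opening"])
shot("scene","f1.png",(190,80,310,190),6)
E
```

```text
time: 23.1
eef_pos: [0.4997, 0.1711, 0.271]
tcp_rot: [-0.707, 0.707, 0.0, 0.0]
contact_force: [0.3, 0.4, 0.2]
opening: 0.276
time: 23.6
eef_pos: [0.5007, 0.1696, 0.2131]
tcp_rot: [-0.707, 0.708, -0.0, 0.001]
contact_force: [-0.0, -0.0, 0.4]
opening: 0.275
[-2.4 -1.3  6.1] 0.2753428716110448
```

View pics/f1.png

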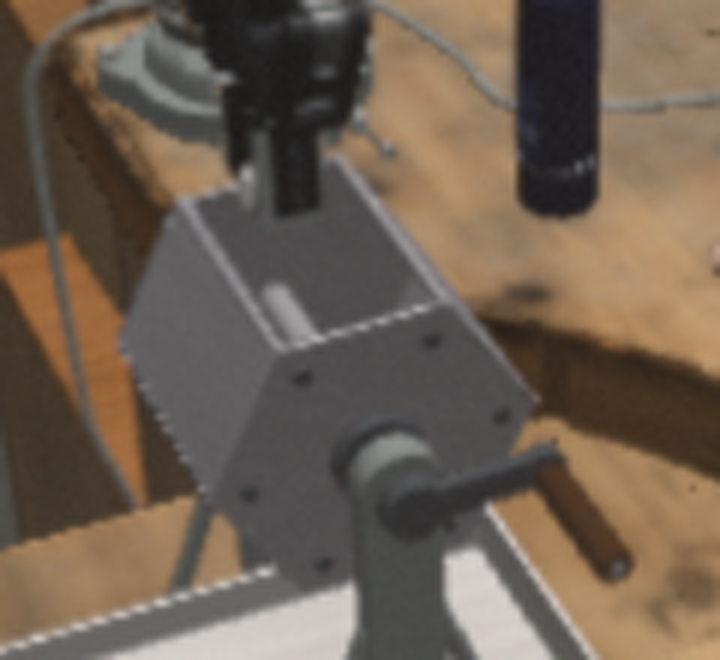

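```bash
python3 -m crank '0 -5 4 0 0 0;0 0 0 0 0 0';python3 -m crank '0 0 0 0 0 0;0 0 0 0 0 0;0 0 0 0 0 0' 0.1;python3 -m crank '0 0 -40 0 0 0;40 0 -30 0 0 0;50 0 0 0 0 0;50 0 0 0 0 0;50 0 0 0 0 0'; python3 - <<'E'
from h import *
shot("scene","f2.png",(170,60,410,310),3);shot("top","f2t.png",(110,160,300,290),4)
print(st()["eef_pos"])
E
```

```text
time: 23.9
eef_pos: [0.5063, 0.1697, 0.209]
tcp_rot: [-0.707, 0.708, -0.0, 0.0]
contact_force: [0.3, -0.5, -0.7]
opening: 0.274
time: 24.28
eef_pos: [0.5057, 0.1698, 0.2086]
tcp_rot: [-0.707, 0.708, -0.0, 0.0]
contact_force: [1.2, -0.2, 0.3]
opening: 0.553
time: 24.9
eef_pos: [0.5053, -0.0216, 0.2788]
tcp_rot: [-0.707, 0.707, -0.0, 0.0]
contact_force: [0.8, -0.1, -0.0]
opening: 0.548
[ 0.50542958 -0.02398314  0.27864467]
```

View pics/f2.png

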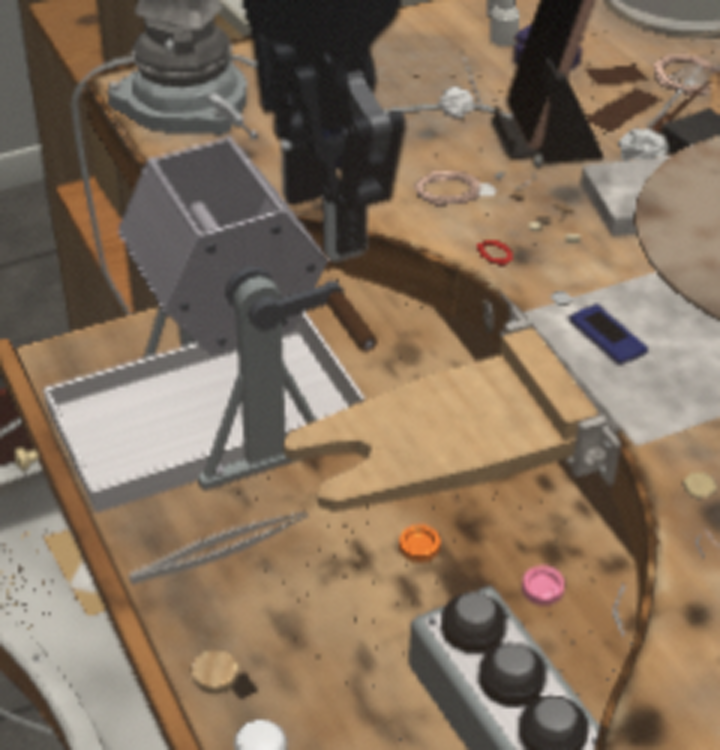

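View pics/f2t.png

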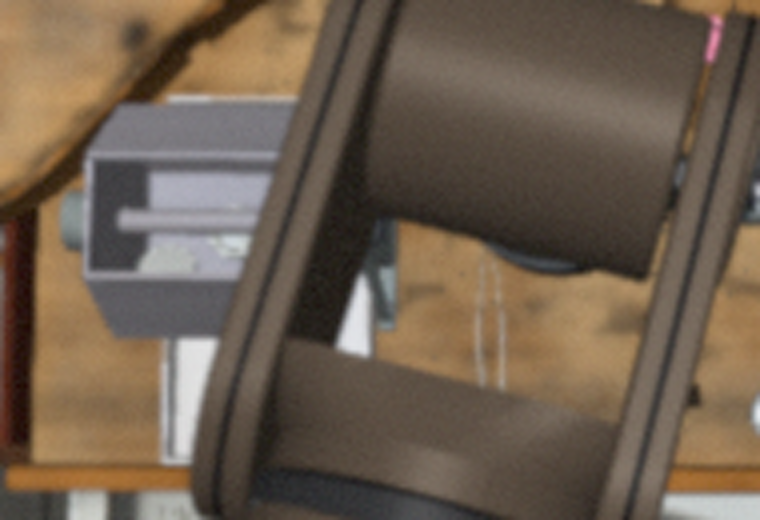

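```bash
python3 -m crank '0 0 0 0 0 -0.187;0 0 0 0 0 -0.187;0 0 0 0 0 -0.187;0 0 0 0 0 -0.187;0 0 0 0 0 -0.187';python3 -m crank '0 0 0 0 0 -0.187;0 0 0 0 0 -0.187;0 0 0 0 0 -0.187;0 0 0 0 0 -0.075;0 0 0 0 0 0'; python3 - <<'E'
from h import *
print(delta([.5515,.037,.19]),st()["qpos"].round(2)); print(R.from_quat(st()["tcp_rot"]).as_matrix().round(3))
E
```

```text
time: 25.62
eef_pos: [0.5054, -0.0194, 0.2785]
tcp_rot: [0.951, -0.31, -0.0, -0.0]
contact_force: [0.7, -0.3, -0.6]
opening: 0.549
time: 26.25
eef_pos: [0.5054, -0.0195, 0.2785]
tcp_rot: [1.0, -0.001, 0.0, -0.0]
contact_force: [0.3, 0.5, -1.2]
opening: 0.546
[ 46.  -56.5  88.5] [-0.24 -0.13  1.93  0.    1.34 -0.24]
[[ 1.    -0.001  0.   ]
 [-0.001 -1.     0.   ]
 [ 0.    -0.    -1.   ]]
```

```bash
python3 -m crank '23 -28 0 0 0 0;23 -28 20 0 0 0;0 0 40 0 0 0;0 0 25 0 0 0;0 0 0 0 0 0'; python3 -m crank '0 0 0 0 0 0'; python3 - <<'E'
from h import *
print(delta([.5515,.037,.132]))
shot("scene","g1.png",(220,110,340,210),6)
E
python3 ov.py 0 g
```

```text
time: 26.88
eef_pos: [0.5498, 0.0364, 0.1908]
tcp_rot: [1.0, -0.001, -0.003, -0.0]
contact_force: [0.5, -0.6, 0.3]
opening: 0.552
time: 27.0
eef_pos: [0.5523, 0.0358, 0.1949]
tcp_rot: [1.0, -0.001, 0.001, 0.0]
contact_force: [-0.2, -0.1, 1.4]
opening: 0.55
[-0.9 -1.2 62.9]
```

View pics/g1.png

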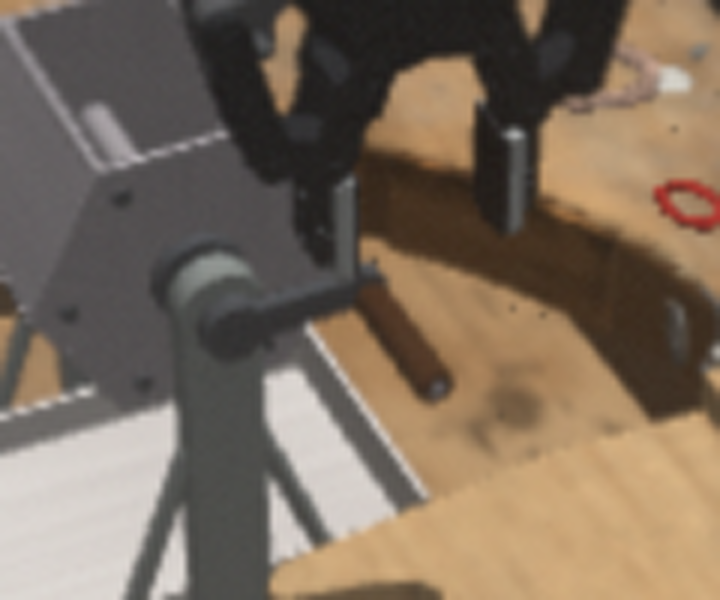

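View pics/ov_g_top.png

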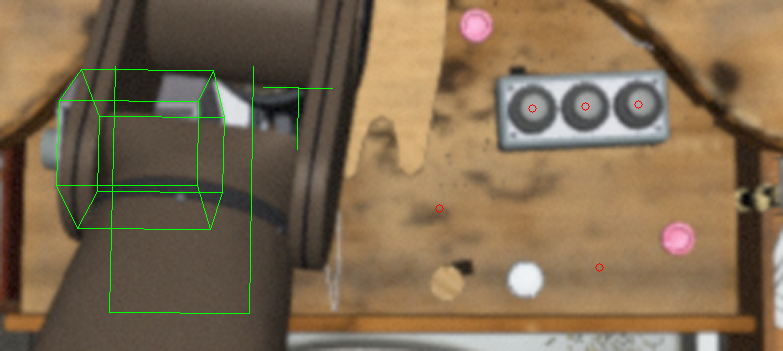

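```bash
python3 - <<'E'
from h import *
for u,v in((371,283),(437,388),(215,325)):
    print(px2w("scene",220+u/6,110+v/6,.15).round(4))
E
python3 -m crank '-1 -1 25 0 0 0;0 0 20 0 0 0;0 0 0 0 0 0;0 0 0 0 0 0';python3 - <<'E'
from h import *
print(delta([.5515,.037,.132]))
shot("scene","g2.png",(220,110,340,210),6)
E
```

```text
[0.5567 0.0756 0.15  ]
[0.5535 0.02   0.15  ]
[0.5031 0.0771 0.15  ]
time: 27.65
eef_pos: [0.5514, 0.0366, 0.15]
tcp_rot: [1.0, -0.001, 0.001, 0.0]
contact_force: [-0.0, 0.1, 0.4]
opening: 0.55
[ 0.  -0.4 18. ]
```

View pics/g2.png

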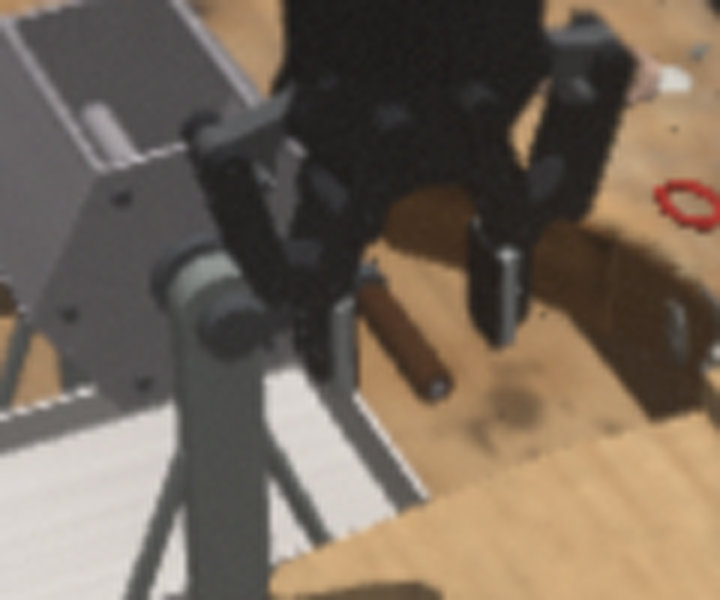

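```bash
python3 -m crank '0 0 10 0 0 0;0 0 8 0 0 0;0 0 0 0 0 0;0 0 0 0 0 0';python3 -m crank '0 0 0 0 0 0;0 0 0 0 0 0;0 0 0 0 0 0;0 0 0 0 0 0' -1 60;python3 - <<'E'
from h import *
shot("scene","g3.png",(190,80,340,210),5)
E
```

```text
time: 28.2
eef_pos: [0.5505, 0.0367, 0.1304]
tcp_rot: [1.0, -0.0, -0.0, 0.0]
contact_force: [-1.0, 0.6, -0.8]
opening: 0.548
time: 28.7
eef_pos: [0.5521, 0.0367, 0.1313]
tcp_rot: [1.0, -0.001, 0.002, 0.0]
contact_force: [5.7, 1.1, -2.2]
opening: 0.13
```

View pics/g3.png

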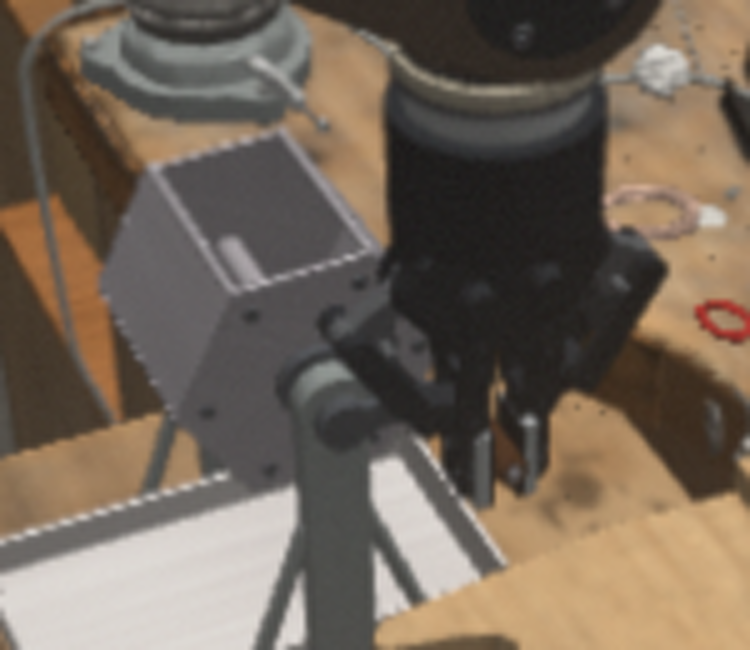

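```bash
python3 -m crank '-0.9 0 -8.9 0 0 0;-2.6 0 -8.6 0 0 0;-4.3 0 -7.9 0 0 0;-5.8 0 -6.9 0 0 0;0 0 0 0 0 0';python3 - <<'E'
from h import *
shot("scene","g4.png",(190,80,340,210),5);print(st()["eef_pos"],st()["contact_force"])
E
```

```text
time: 29.38
eef_pos: [0.5364, 0.0367, 0.1639]
tcp_rot: [1.0, -0.0, -0.0, 0.0]
contact_force: [1.0, 0.8, 2.5]
opening: 0.129
[0.53659976 0.03672146 0.16372128] [ 0.85485418 -0.1898515   4.2990977 ]
```

View pics/g4.png

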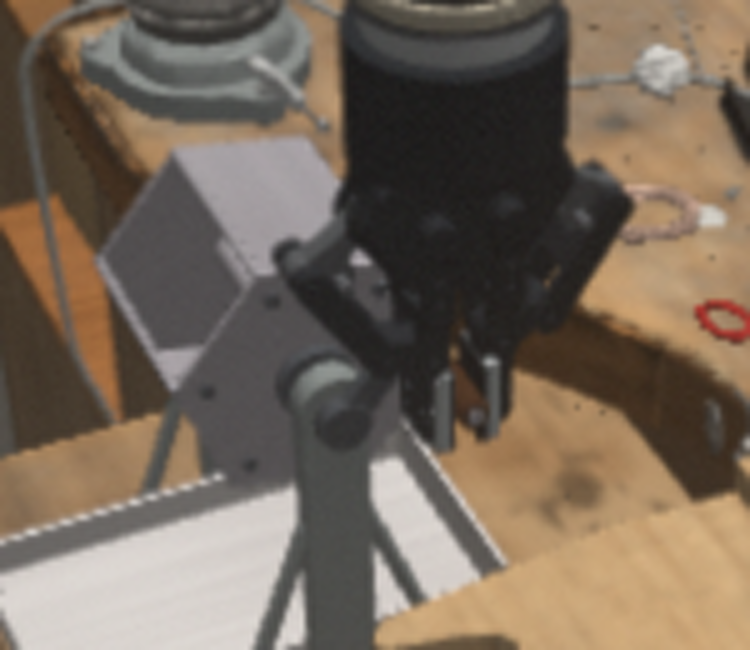

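```bash
python3 -m crank '-3.6 0 -2.8 0 0 0;-3.5 0 -2.8 0 0 0;-4 0 -2 0 0 0;-4 0 -2 0 0 0;-4.3 0 -1.2 0 0 0';python3 -m crank '-4.3 0 -1.2 0 0 0;-4.5 0 -0.3 0 0 0;-4.5 0 -0.3 0 0 0;-4.5 0 0.6 0 0 0;-4.4 0 0.6 0 0 0';python3 - <<'E'
from h import *
shot("scene","g5.png",(170,80,320,230),4);print(st()["eef_pos"],st()["contact_force"])
E
```

```text
time: 30.05
eef_pos: [0.5171, 0.0368, 0.1737]
tcp_rot: [1.0, -0.0, -0.0, 0.0]
contact_force: [3.3, 0.0, 0.1]
opening: 0.129
time: 30.68
eef_pos: [0.4946, 0.0368, 0.1732]
tcp_rot: [1.0, -0.001, -0.001, -0.0]
contact_force: [3.7, -0.1, -6.3]
opening: 0.127
[0.49394767 0.03683656 0.17291549] [ 3.44967668 -0.45791807 -5.62039418]
```

View pics/g5.png

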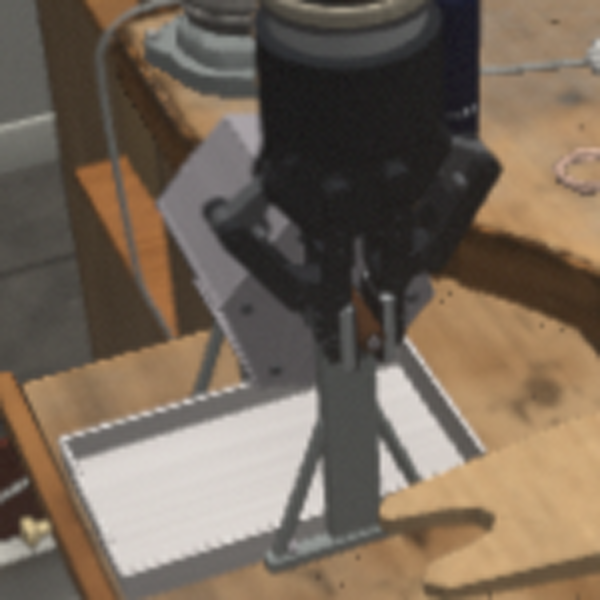

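```bash
python3 -m crank '-4.2 0 1.6 0 0 0;-4.2 0 1.6 0 0 0;-3.9 0 2.4 0 0 0;-3.8 0 2.4 0 0 0;0 0 0 0 0 0';python3 -m crank '-3.3 0 3 0 0 0;-3.3 0 3 0 0 0;-2.7 0 3.6 0 0 0;-2.7 0 3.6 0 0 0;0 0 0 0 0 0';python3 - <<'E'
from h import *
shot("scene","g6.png",(170,80,320,230),4);print(st()["eef_pos"],st()["contact_force"])
E
```

```text
time: 31.35
eef_pos: [0.4796, 0.0369, 0.1656]
tcp_rot: [1.0, -0.001, 0.001, -0.0]
contact_force: [7.2, 0.4, -7.2]
opening: 0.128
time: 31.98
eef_pos: [0.469, 0.0369, 0.1538]
tcp_rot: [1.0, -0.001, 0.003, -0.0]
contact_force: [7.7, 1.3, -4.4]
opening: 0.132
[0.46901556 0.03689697 0.15382452] [ 7.37351542  0.58964075 -3.53777222]
```

View pics/g6.png

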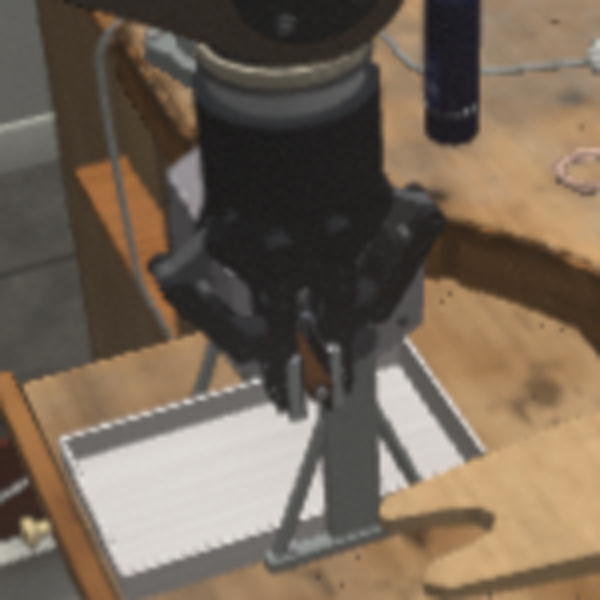

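```bash
python3 -m crank '-1.9 0 4 0 0 0;-1.9 0 4 0 0 0;-1.1 0 4.4 0 0 0;-1.0 0 4.3 0 0 0;0 0 0 0 0 0';python3 -m crank '-0.2 0 3.2 0 0 0;-0.2 0 3.2 0 0 0;0 0 0 0 0 0;0 0 0 0 0 0';python3 - <<'E'
from h import *
shot("scene","g7.png",(170,80,320,230),4);shot("top","g7t.png",(110,160,300,310),4);print(st()["eef_pos"],st()["contact_force"])
E
```

```text
time: 32.65
eef_pos: [0.4627, 0.0369, 0.137]
tcp_rot: [1.0, -0.001, 0.002, -0.0]
contact_force: [7.0, 1.1, -1.2]
opening: 0.132
time: 33.15
eef_pos: [0.4621, 0.0369, 0.1306]
tcp_rot: [1.0, -0.001, 0.002, -0.0]
contact_force: [6.5, 1.6, -0.5]
opening: 0.131
[0.46211114 0.03690664 0.1305507 ] [ 6.21042429  0.78609099 -0.01022576]
```

View pics/g7.png

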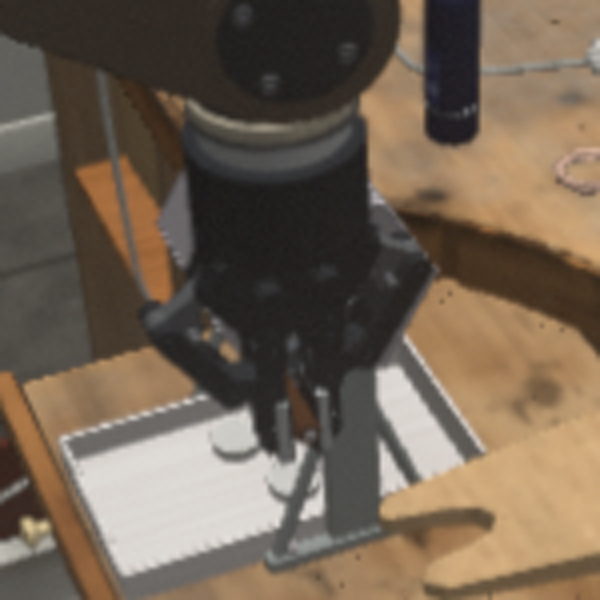

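View pics/g7t.png

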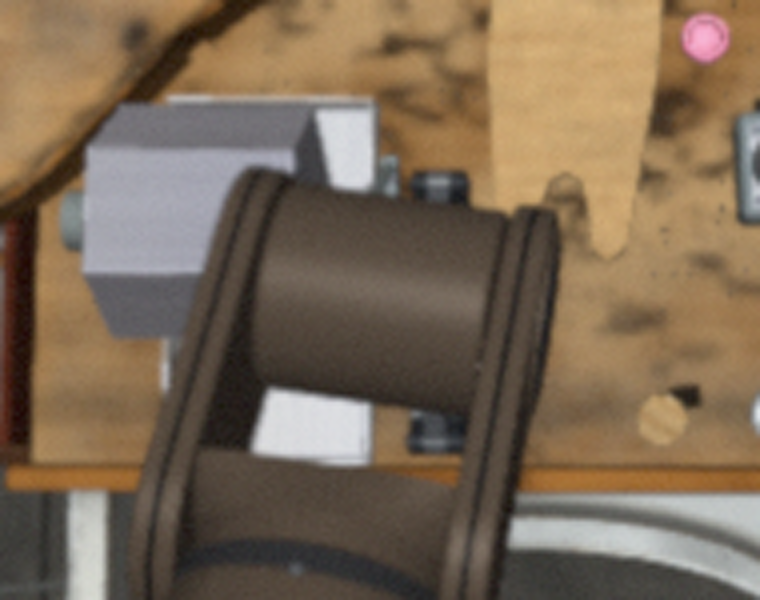

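```bash
python3 -m crank '0.4 0 -6.4 0 0 0;2.1 0 -8.7 0 0 0;3.8 0 -8.1 0 0 0;5.4 0 -7.2 0 0 0;6.7 0 -6 0 0 0';python3 -m crank '7.8 0 -4.5 0 0 0;8.5 0 -2.9 0 0 0;8.9 0 -1.2 0 0 0;9 0 0.6 0 0 0;8.7 0 2.4 0 0 0';python3 -m crank '8 0 4.1 0 0 0;7 0 5.6 0 0 0;5.8 0 6.9 0 0 0;0 0 0 0 0 0'
python3 -m crank '4.3 0 7.9 0 0 0;2.6 0 8.6 0 0 0;0.9 0 8.9 0 0 0;0 0 0 0 0 0;0 0 0 0 0 0'
python3 ov.py 0 h
```

```text
time: 33.88
eef_pos: [0.4776, 0.0369, 0.164]
tcp_rot: [1.0, -0.0, -0.003, -0.0]
contact_force: [4.1, 0.4, -8.7]
opening: 0.126
time: 34.5
eef_pos: [0.5228, 0.0368, 0.172]
tcp_rot: [1.0, -0.0, -0.0, 0.0]
contact_force: [-3.3, -0.4, -1.8]
opening: 0.131
time: 35.0
eef_pos: [0.5444, 0.0367, 0.155]
tcp_rot: [1.0, -0.001, 0.002, -0.0]
contact_force: [2.0, 0.1, -1.7]
opening: 0.131
time: 35.62
eef_pos: [0.5521, 0.0367, 0.1292]
tcp_rot: [1.0, -0.001, 0.002, -0.0]
contact_force: [5.7, -0.2, -2.4]
opening: 0.129
```

View pics/ov_h_scene.png

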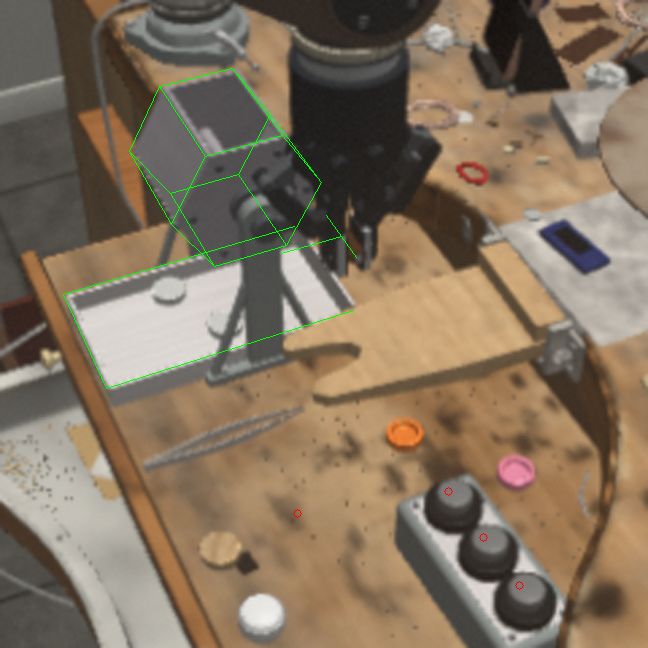

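```bash
python3 -m crank '0 0 0 0 0 0;0 0 0 0 0 0;0 0 0 0 0 0' 0.1;python3 -m crank '0 0 -30 0 0 0;0 0 -40 0 0 0;0 50 -20 0 0 0;0 50 0 0 0 0;0 50 0 0 0 0'
python3 -m crank '0 50 0 0 0 0;0 10 0 0 0 0' -1;cat > ov2.py <<'E'
from ov import *
cr=(190,90,310,190);s=6
im0=optics.read_camera("scene")[:,:,::-1]
im0=cv2.resize(im0[cr[1]:cr[3],cr[0]:cr[2]],None,fx=s,fy=s,interpolation=cv2.INTER_CUBIC)
for th,c in((0,(0,255,0)),(-.06,(0,0,255)),(.06,(255,255,0))):
    for l in model(th)[3:]:
        p=(w2px("scene",l)-np.array(cr[:2]))*s
        cv2.line(im0,*[tuple(int(v) for v in x) for x in p],c,1)
cv2.imwrite("pics/"+sys.argv[1],im0)
E
python3 ov2.py i.png; python3 -c "
from h import *
shot('top','it.png',(110,160,300,290),4)"
```

```text
time: 36.1
eef_pos: [0.5502, 0.0367, 0.1294]
tcp_rot: [1.0, -0.001, -0.001, -0.0]
contact_force: [0.9, -0.4, -0.1]
opening: 0.551
time: 36.72
eef_pos: [0.5505, -0.1145, 0.2205]
tcp_rot: [1.0, -0.0, 0.0, 0.0]
contact_force: [0.5, 1.0, -0.4]
opening: 0.55
time: 36.98
eef_pos: [0.5502, -0.1759, 0.2198]
tcp_rot: [1.0, -0.002, -0.0, 0.0]
contact_force: [-0.2, -0.4, 0.7]
opening: 0.131
```

View pics/i.png

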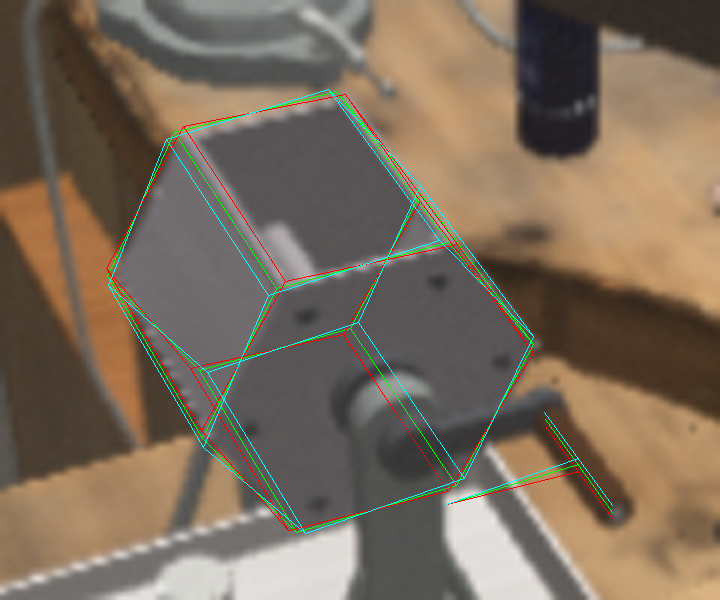

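View pics/it.png

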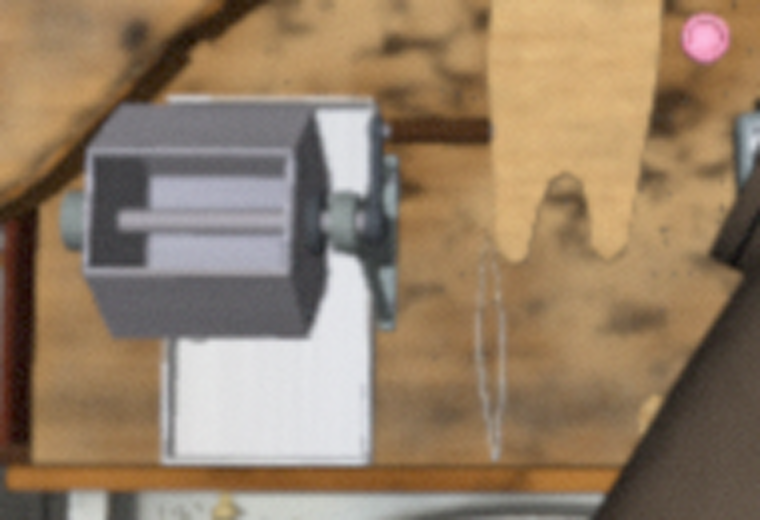

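```bash
python3 - <<'E'
from h import *
shot("scene","j.png",(200,95,300,185),8)
E
```

```text
(no output)
```

View pics/j.png

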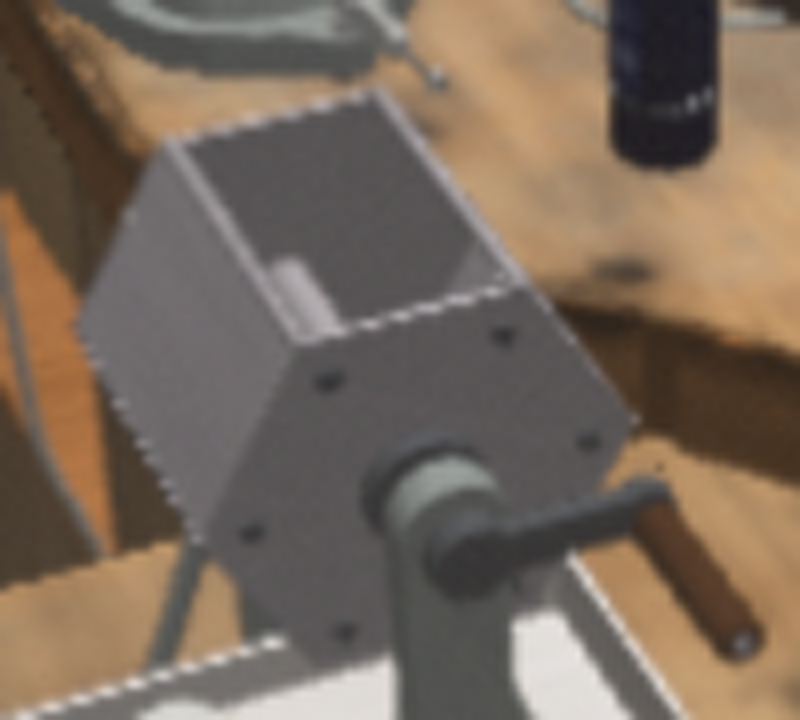

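```bash
cat > fit.py <<'E'
from h import *
from scipy.optimize import least_squares
def fit(pts,off,s):
    # pts: (corner index angle k (deg from port normal), side, u,v)
    uv=np.array([[off[0]+p[2]/s,off[1]+p[3]/s] for p in pts])
    def P(x):
        th=x[0];out=[]
        for k,side,_,_ in pts:
            a=th+np.radians(k); q=np.array([-np.sin(a)*.0577,side*.048,np.cos(a)*.0577])
            out.append(R.from_euler('z',x[1]).apply(q)+np.array([.5065,.1538,.15])+x[2:5])
        return out
    f=lambda x:np.r_[(w2px("scene",P(x))-uv).ravel(),x[1]/.05,x[2:5]/.003]
    r=least_squares(f,np.zeros(5)); print(r.x.round(4),np.abs(r.fun[:2*len(pts)]).max().round(2),np.sqrt(np.diag(np.linalg.inv(r.jac.T@r.jac))).round(4)[:2])
fit([(30,-1,297,345),(-30,-1,520,283),(-90,-1,636,418),(90,-1,207,540),(150,-1,318,670),(30,1,165,147),(-30,1,378,92),(90,1,78,328)],(200,95),8)
E
python3 fit.py
```

```text
[ 0.0007 -0.0037  0.0022  0.0003 -0.0013] 1.19 [0.0178 0.0155]
```

```bash
python3 -m crank '1 22 0 0 0 0;0 22 40 0 0 0;0 0 50 0 0 0;0 0 35 0 0 0;0 0 0 0 0 0';python3 -m crank '0 0 0 0 0 0'; python3 - <<'E'
from h import *
print(delta([.5515,-.221,.074]))
E
```

```text
time: 37.75
eef_pos: [0.5494, -0.2157, 0.0913]
tcp_rot: [1.0, -0.0, -0.003, -0.002]
contact_force: [-0.8, 0.7, 1.2]
opening: 0.004
time: 37.88
eef_pos: [0.5527, -0.2177, 0.0966]
tcp_rot: [1.0, -0.0, 0.001, 0.001]
contact_force: [0.5, 0.1, 0.6]
opening: -0.0
[-1.3  3.3 22.6]
```

```bash
python3 -m crank '-1 3 12 0 0 0;0 0 10 0 0 0;0 0 0 0 0 0;0 0 3 0 0 0;0 0 3 0 0 0';python3 -m crank '0 0 2 0 0 0;0 0 1.5 0 0 0;0 0 0 0 0 0;0 0 0 0 0 0;0 0 0 0 0 0'
```

```text
time: 38.5
eef_pos: [0.5507, -0.2204, 0.0673]
tcp_rot: [1.0, -0.0, 0.0, 0.0]
contact_force: [-2.0, 0.7, 3.0]
opening: -0.004
time: 39.12
eef_pos: [0.5508, -0.2204, 0.0659]
tcp_rot: [1.0, -0.0, -0.0, -0.0]
contact_force: [-5.8, 3.3, 13.3]
opening: 0.001
```

Off key bottomed (13 N at 65.9 mm, same as the others). Lift and check.

```bash
python3 -m crank '0 0 -30 0 0 0;0 0 -40 0 0 0;0 0 -40 0 0 0;0 0 0 0 0 0';python3 - <<'E'
from h import *
shot("scene","z.png",(150,80,410,380),2); shot("scene","z2.png",(180,160,310,240),6); shot("top","zt.png",(110,160,400,290),2.7)
E
```

```text
time: 39.62
eef_pos: [0.553, -0.2216, 0.1779]
tcp_rot: [1.0, -0.0, 0.004, 0.002]
contact_force: [0.0, 0.1, -0.3]
opening: 0.003
```

View pics/z.png

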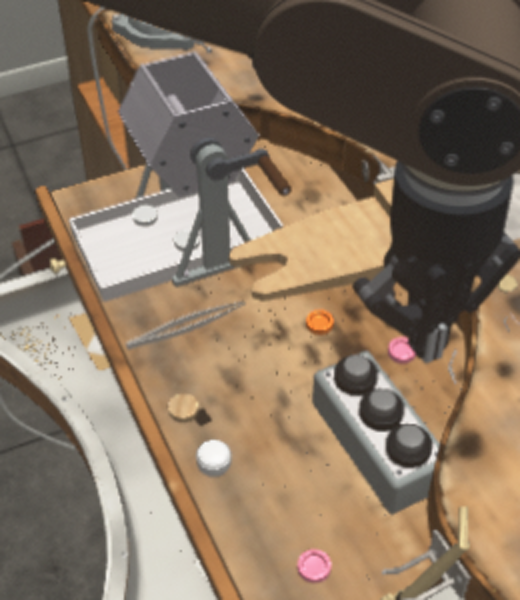

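View pics/z2.png

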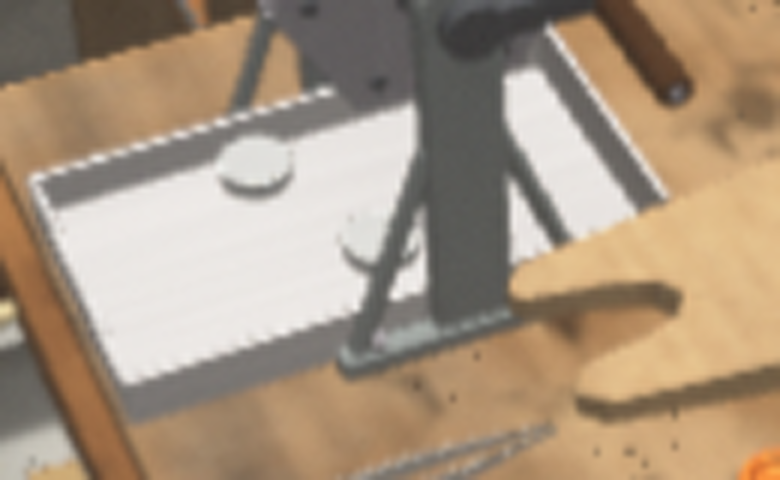

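View pics/zt.png

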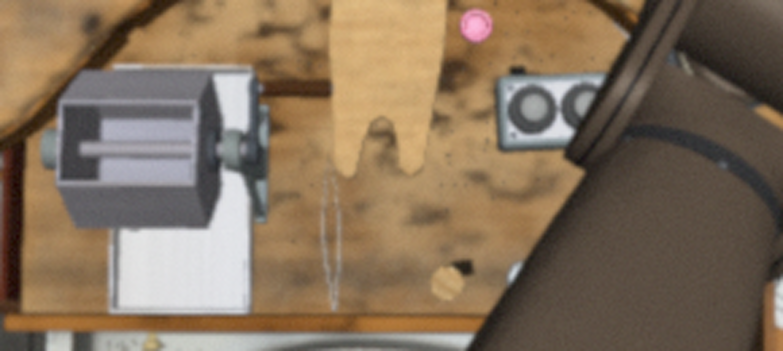

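```bash
python3 -c "
from h import *
print(ctrl.sign_off())"
```

```text
the job is handed in; nothing more can be done
None
```

I pressed the fan key and then the heater key. I put both zinc collars found on the bench into the drum, cranked the port down to empty it, and turned it up again. Last I pressed the off key, then handed the job in at about 40 s.

**What the checks showed**
- **Keys:** all three reached their stop, at about 66 mm height with 13–14 N measured against 4 N for full travel. They were pressed one at a time.
- **Collars:** only two were present. The orange and pink ones were look-alikes and I left them alone. The last pictures show both collars in the pan and the drum empty.
- **Plug and loupe:** both are where they started.
- **Drum angle:** a fit to the drum's corners gives 0.00 ± 0.02 rad. The crank grip's height suggests about -0.03 rad, and the overlay on my first position estimate about -0.05 rad. I took all three as straight up and did not turn it again.

The arm ended clear of everything. The network reported only one of the two collars at the start and none later, so I placed the collars from the pictures instead; positions from the two cameras agreed to about 2 mm.

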